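# Empty the vacuum drying chamber and seal it for its leak test

### The arm

A 7-joint arm with a two-finger parallel gripper is mounted at the origin on the work surface. World frame = base frame: x ahead of the robot, y to its left, z up, the work surface at z = 0. Lengths are in m, angles in rad, forces in N, time in s.
With the tool pointing down it reaches from about 0.35 to 0.775 m from the base axis. Payload 3.1 kg.
Tool frame: the origin (TCP) lies midway between the tips of the shut fingers; the grasp point (between the pads) lies 19 mm behind it; z points along the fingers, y is the line along which they close (so a half turn about z gives the same grasp; the last joint's range is limited). The gripper opens to 85 mm and grips with 20 to 120 N. Pads are 22 mm wide; open, the fingers measure 114 mm over their backs; the gripper's body (76 mm by 85 mm) begins 54 mm behind the grasp point. The pads swing forward as they close: fully open they stand 13 mm farther back than shut.
Start: joints at [1.127, 0.311, 0.014, 1.512, -0.004, 1.319, -0.027], TCP at [0.215, -0.506, 0.231] pointing down, gripper open.
Joint ranges: [-2.7, 2.7], [-0.3, 1.91], [-1.27, 1.3], [0.12, 2.57], [-1.44, 4.58], [0.2, 2.03], [-3.05, 3.05]. Speed limits (rad/s): [2.79, 2.79, 3.14, 3.14, 3.14, 3.14, 3.14].

### API

Orientations are given as a 3x3 rotation matrix whose columns are the frame's x, y, z axes.
In Python, from workcell import arm, imaging, job, finder gives the robot as it stands.
- The arm moves only by the tool send_rows, never from a script. Its argument "commands" is a list that holds one entry, the list of rows, each a list of 6 numbers: the shift along the world's x, y, z each as a share of 0.5 m, from -1 to 1, then the turn, a rotation vector about the world's x, y, z each as a share of 90 degrees, from -1 to 1. In form: [[[tx, ty, tz, wx, wy, wz], ...]]. A call has 1 to 8 rows; each row is the pose to reach, as a shift and turn from the pose commanded when the call began; what a row does not reach only later rows make up. A row lasts 1/8 s, in which the tool goes at most 62.5 mm and 10.7 degrees, less where a joint would pass 70% of its speed; a pose out of reach is approached as far as the arm can. A call with a number of a shift or a turn outside -1 to 1 is refused whole. A call with a gripper value outside its range is refused whole. "hand" is the gripper command: -1 is fully open, 1 is shut, values between are in proportion, set as the call begins (left out, the last holds). The fingers move at their own pace and stop on an object; the grip force is fixed at half the most. Time passes only in rows, so rows that repeat a pose let the fingers close. It gives the time, the measured TCP pose, the force, the opening and the grip force at its end, in the units of the state.
- arm.get_obs(): the state, without advancing time (a new reading comes with each control period).
- imaging.camera(name): name is "scene" or "top"; returns the picture (480x640x3 uint8, blue, green, red); there is no depth.
- imaging.calibration(name): a dict with "vfov" (degrees; the focal length in pixels is half the picture's height over the tangent of half this angle, whatever the lens; pixels are square), "cx", "cy" (the principal point, pixels), "pose" (4x4, takes a point from camera to world coordinates). Camera axes: x right, y down, z forward; pixel columns grow to the right and rows downward; lengths in m; the calibration is good to about 2 mm. A picture is of the moment at which its call begins. calibration takes no time and is no camera call.
- job.job_done(): hands the job in; it is judged then, once.
Trained networks look in the newest picture that a camera, given by its name, has taken for a name from the list of things; names that differ only in an ending like _2 or _b are one class to them, and where a whole thing is asked for, a point or a joint stands for the part that bears it (a point fixed in the world has none). Each returns a list of dicts, best first, with "p" (0 to 1); they miss things now and then, are a little off and sometimes report something else, mostly with a low value. They report only what shows in the picture. A call takes as long as a camera call. They do not tell look-alikes from the thing itself.
- finder.find_in(camera, name): "at" ([x, y, z] in m, in world coordinates, good to about 4 mm: the middle of the surface that is visible of it).
- finder.masks_of(camera, name): "mask" (480x640 bool, what is visible of it).
- finder.mark_of(camera, name): "at" ([x, y, z] in m, in world coordinates, good to about 4 mm: a listed point, or the origin of a listed thing).
The state is a dict: "time_s": time; "joint_positions": joint angles; "joint_velocities": joint speeds; "tau": joint torques, N m; "position": TCP position; "ee_rot": TCP orientation; "ft_force": force on the tool from outside, world axes, zero at the start; "ft_torque": the same for the moment, N m; "width": opening from 0.0 (shut) to 1.0 (fully open); "finger_force": force on a finger pad.
Only numpy, scipy, OpenCV 4.12 (cv2) and the standard library are available. Lean on these libraries where they do the work, as an engineer would, in place of code of your own. Each camera call takes 0.05 s, during which the arm holds its last target. There are 200 camera calls.

### The job

The turning blanks in the vacuum chamber are dry: take out every one and stand them upright in one straight row along the middle line of the stock shelf, close side by side with only a finger's width (about 10 mm) or less between neighbours. Then shut the clear cover on its gasket and tighten its four wing screws evenly for the leak test, going round twice in cross order, so that after the first screw of each round comes the one diagonally opposite: in the first round turn every screw about half-way, in the second turn every one fully tight. Leave the other things on the bench alone.

Things in the scene. Friction and masses are not known exactly. Their poses are not given: they have to be found in the camera images.
- chamber: Vacuum drying chamber, an open-topped aluminium box fixed to the bench. Origin: centre of its underside, on the bench. x points away from the robot, y to the robot's left, z up. Inside 184 mm (x) by 140 mm (y); the flat slotted rack on which the blanks stand lies 32 mm above the bench; flange 232 x 205 mm; top of the black gasket 77 mm above the bench. A gauge sticks out of its far wall 48 mm, below the flange.
- cover (a joint): Angle of the clear cover (rad): 0 = shut flat on the gasket, about 1.6 to 1.8 = standing open as at the start (limit 1.85). It is a 10 mm clear plate, 232 x 205 mm, hinged along the -y side of the chamber; a stiff hinge holds it wherever it is left (about 6 N at the lifting bar moves it).
- cover_hinge (a point): Middle of the cover's hinge line, 105 mm to the chamber's -y side and 77 mm above the bench, level with the plate's inner face. The hinge line runs along the chamber's x. This frame turns with the cover: its y points from the hinge to the lifting bar, its z out of the cover's outer face.
- cover_bar (a point): Middle of the red lifting bar of the cover: a round bar 12 mm thick and 110 mm long, parallel to the hinge and 242.5 mm from it, level with the middle of the plate's thickness (5 mm above its inner face); 29 mm clear gap between bar and plate for a finger. Carried on two steel arms near the bar's ends.
- shelf: Low plywood stock shelf, fixed to the bench. Origin: centre of its underside. x points to its back, y along its length, z up. 140 mm deep (x), 260 mm long (y); the board's top is 70 mm above the bench. End cheeks 12 mm thick and a back strip 8 mm thick stand 10 mm above the board; its front is open.
- shelf_mid (a point): Middle of the top of the shelf's board, axes as the shelf's. The middle line of the shelf runs through it along y.
- screw_near_hinge (a joint): Turn (rad) of the brass wing screw at the corner nearest the robot, on the hinge side of the shut cover; diagonally opposite to screw_far_bar. Tightens clockwise seen from outside the cover (from above once shut): 0 = loose, 2.4 = fully tight against its stop (a quick thread, under half a turn in all). Stays where it is left; takes 0.12 N m to start, 0.17 N m near the end. Rides on the cover.
- wing_near_hinge (a point): Wing screw of joint screw_near_hinge: this point lies on the screw's axis, 22 mm above the cover's outer face. The wings are 50 mm across, 8 mm thick and stand from 8 to 32 mm above the cover; below them is a hub 18 mm wide. x points along the wings, z out of the cover. The wings lie along the cover's y (from hinge to bar) when fully tight; seen from above they lie 2.4 rad counter-clockwise of that when loose.
- screw_near_bar (a joint): Turn (rad) of the brass wing screw at the corner nearest the robot, on the lifting-bar side of the shut cover; diagonally opposite to screw_far_hinge. Tightens clockwise seen from outside the cover (from above once shut): 0 = loose, 2.4 = fully tight against its stop (a quick thread, under half a turn in all). Stays where it is left; takes 0.12 N m to start, 0.17 N m near the end. Rides on the cover.
- wing_near_bar (a point): Wing screw of joint screw_near_bar: this point lies on the screw's axis, 22 mm above the cover's outer face. The wings are 50 mm across, 8 mm thick and stand from 8 to 32 mm above the cover; below them is a hub 18 mm wide. x points along the wings, z out of the cover. The wings lie along the cover's y (from hinge to bar) when fully tight; seen from above they lie 2.4 rad counter-clockwise of that when loose.
- screw_far_bar (a joint): Turn (rad) of the brass wing screw at the corner farthest from the robot, on the lifting-bar side of the shut cover; diagonally opposite to screw_near_hinge. Tightens clockwise seen from outside the cover (from above once shut): 0 = loose, 2.4 = fully tight against its stop (a quick thread, under half a turn in all). Stays where it is left; takes 0.12 N m to start, 0.17 N m near the end. Rides on the cover.
- wing_far_bar (a point): Wing screw of joint screw_far_bar: this point lies on the screw's axis, 22 mm above the cover's outer face. The wings are 50 mm across, 8 mm thick and stand from 8 to 32 mm above the cover; below them is a hub 18 mm wide. x points along the wings, z out of the cover. The wings lie along the cover's y (from hinge to bar) when fully tight; seen from above they lie 2.4 rad counter-clockwise of that when loose.
- screw_far_hinge (a joint): Turn (rad) of the brass wing screw at the corner farthest from the robot, on the hinge side of the shut cover; diagonally opposite to screw_near_bar. Tightens clockwise seen from outside the cover (from above once shut): 0 = loose, 2.4 = fully tight against its stop (a quick thread, under half a turn in all). Stays where it is left; takes 0.12 N m to start, 0.17 N m near the end. Rides on the cover.
- wing_far_hinge (a point): Wing screw of joint screw_far_hinge: this point lies on the screw's axis, 22 mm above the cover's outer face. The wings are 50 mm across, 8 mm thick and stand from 8 to 32 mm above the cover; below them is a hub 18 mm wide. x points along the wings, z out of the cover. The wings lie along the cover's y (from hinge to bar) when fully tight; seen from above they lie 2.4 rad counter-clockwise of that when loose.
- blank1: Rough-turned pale wood blank: a round block 40 mm across and 32 mm tall with a spigot 24 mm across and 10 mm tall on top (42 mm in all), 50 g. Origin: centre of its underside, z up. Stands on the chamber's rack at the start; may be absent.
- blank2: Rough-turned brown wood blank: a round block 40 mm across and 32 mm tall with a spigot 24 mm across and 10 mm tall on top (42 mm in all), 50 g. Origin: centre of its underside, z up. Stands on the chamber's rack at the start; may be absent.
- blank3: Rough-turned dark reddish wood blank: a round block 40 mm across and 32 mm tall with a spigot 24 mm across and 10 mm tall on top (42 mm in all), 50 g. Origin: centre of its underside, z up. Stands on the chamber's rack at the start; may be absent.
- blank4: Rough-turned honey-coloured wood blank: a round block 40 mm across and 32 mm tall with a spigot 24 mm across and 10 mm tall on top (42 mm in all), 50 g. Origin: centre of its underside, z up. Stands on the chamber's rack at the start; may be absent.
- glue: Yellow glue bottle, 52 mm across, 150 mm tall, standing on the bench, origin under its centre. Not part of the job.
- sanding_block: Cork sanding block 100 x 60 x 34 mm on the bench, origin under its centre. Not part of the job.
- calliper_tin: Blue tin with a steel lid, 74 mm across, 55 mm tall, on the bench, origin under its centre. Not part of the job.
There are look-alikes about, which are no part of the job. What is shaped like the blank3 but yellow is not meant. What is shaped like the blank1 but red is not meant.

How it is judged:
On the way, in this order (a step that is already met when the one before it is completed fails the run):
1. all blanks are out and on the shelf, and the cover is shut on its gasket with its screws still loose (value of joint cover below 0.04 rad and value of joint each of screw_near_hinge, screw_near_bar, screw_far_bar, screw_far_hinge below 0.75 rad and z of each of blank1, blank2, blank3, blank4 in the frame of shelf_mid above -0.02 m and horizontal distance between each of blank1, blank2, blank3, blank4 and shelf_mid below 0.16 m), for 0.2 s.
2. first round done: all four screws are turned about half-way (0.8 rad or more) (value of joint cover below 0.04 rad and value of joint each of screw_near_hinge, screw_near_bar, screw_far_bar, screw_far_hinge above 0.8 rad), for 0.1 s.
At the end, for the whole second after the job is handed in: Every blank stands upright (0.1 rad) and still on the shelf, within 12 mm of its middle line, nearest neighbour under 56 mm off centre to centre, none over 158 mm apart; the cover is shut (under 0.04 rad) and all four wing screws are past 2.15 rad (value of joint cover below 0.04 rad and value of joint each of screw_near_hinge, screw_near_bar, screw_far_bar, screw_far_hinge above 2.15 rad and x of blank1 in the frame of shelf_mid between -0.012 and 0.012 m and z of blank1 in the frame of shelf_mid between -0.004 and 0.006 m and angle between each of blank1, blank2, blank3, blank4's own z axis and vertical below 0.1 rad and linear speed of each of blank1, blank2, blank3, blank4 below 0.02 m/s and (horizontal distance between blank1 and blank2 below 0.056 m or horizontal distance between blank1 and blank3 below 0.056 m or horizontal distance between blank1 and blank4 below 0.056 m) and x of blank2 in the frame of shelf_mid between -0.012 and 0.012 m and z of blank2 in the frame of shelf_mid between -0.004 and 0.006 m and (horizontal distance between blank2 and blank1 below 0.056 m or horizontal distance between blank2 and blank3 below 0.056 m or horizontal distance between blank2 and blank4 below 0.056 m) and x of blank3 in the frame of shelf_mid between -0.012 and 0.012 m and z of blank3 in the frame of shelf_mid between -0.004 and 0.006 m and (horizontal distance between blank3 and blank1 below 0.056 m or horizontal distance between blank3 and blank2 below 0.056 m or horizontal distance between blank3 and blank4 below 0.056 m) and x of blank4 in the frame of shelf_mid between -0.012 and 0.012 m and z of blank4 in the frame of shelf_mid between -0.004 and 0.006 m and (horizontal distance between blank4 and blank1 below 0.056 m or horizontal distance between blank4 and blank2 below 0.056 m or horizontal distance between blank4 and blank3 below 0.056 m) and horizontal distance between blank1 and blank2 below 0.158 m and horizontal distance between each of blank1, blank2 and blank3 below 0.158 m and horizontal distance between each of blank1, blank2, blank3 and blank4 below 0.158 m); the robot touches nothing.
It fails at once if cross order broken in the first round: two neighbouring screws are turned (over 0.85 rad) while the other two are both still loose (under 0.6 rad) ((value of joint each of screw_near_hinge, screw_near_bar above 0.85 rad and value of joint each of screw_far_bar, screw_far_hinge below 0.6 rad) or (value of joint each of screw_near_bar, screw_far_bar above 0.85 rad and value of joint each of screw_far_hinge, screw_near_hinge below 0.6 rad) or (value of joint each of screw_far_bar, screw_far_hinge above 0.85 rad and value of joint each of screw_near_hinge, screw_near_bar below 0.6 rad) or (value of joint each of screw_far_hinge, screw_near_hinge above 0.85 rad and value of joint each of screw_near_bar, screw_far_bar below 0.6 rad)).
It fails at once if cross order broken in the second round: two neighbouring screws are tight (over 2.0 rad) while the other two are both not (under 1.8 rad) ((value of joint each of screw_near_hinge, screw_near_bar above 2 rad and value of joint each of screw_far_bar, screw_far_hinge below 1.8 rad) or (value of joint each of screw_near_bar, screw_far_bar above 2 rad and value of joint each of screw_far_hinge, screw_near_hinge below 1.8 rad) or (value of joint each of screw_far_bar, screw_far_hinge above 2 rad and value of joint each of screw_near_hinge, screw_near_bar below 1.8 rad) or (value of joint each of screw_far_hinge, screw_near_hinge above 2 rad and value of joint each of screw_near_bar, screw_far_bar below 1.8 rad)).
It fails at once if uneven: one screw is turned well past half-way (over 1.75 rad) while another is still loose (under 0.75 rad) (value of joint any of screw_near_hinge, screw_near_bar, screw_far_bar, screw_far_hinge above 1.75 rad and value of joint any of screw_near_hinge, screw_near_bar, screw_far_bar, screw_far_hinge below 0.75 rad).
It fails at once if a screw is tightened (over 0.75 rad) while the cover is open (over 0.1 rad) (value of joint any of screw_near_hinge, screw_near_bar, screw_far_bar, screw_far_hinge above 0.75 rad and value of joint cover above 0.1 rad).
It fails at once if the glue, the sanding block or the tin is moved more than 30 mm (distance of any of glue, sanding_block, calliper_tin from where it was at the start of the episode above 0.03 m).
Of blank1, blank2, blank3, blank4 only 2 to 4 are there at a start; the rules pass over those that are not, and their reading is None.
At some moment in a run one of blank1, blank2, blank3, blank4 may be knocked a few centimetres aside while the robot is not near it.
Once in a run the grip may slacken for a moment while it holds something.
It also fails if it takes over 210 s, if anything falls off the work surface, if the arm or the gripper's body presses on something with over 40 N, if the wrist force passes 120 N, or if a joint passes its speed limit or range.

## Working session

There is one attempt and no reset: what is moved stays moved. The work goes in short steps, Python scripts to look and compute and a tool call to move; the robot and the scene stay as the last step left them, time stands still between calls to the robot, and variables do not carry over. Pictures are saved under pics/ and viewed, at most 14 in all, crops included, and the job is handed in when it is done.

Besides the shell and the picture viewer there is one more tool, called after "Emit:" by a JSON object that holds its "name" and its "arguments". send_rows: Moves the arm, as the interface text tells. Its arguments: {"type":"object","properties":{"commands":{"type":"array","items":{"type":"array","items":{"type":"array","items":{"type":"number","minimum":-1,"maximum":1}}}},"hand":{"type":"number"}},"required":["commands"]}

```bash
ls; mkdir -p pics; cat > h.py <<'E'
import numpy as np, cv2
from workcell import arm, imaging, job, finder
def proj(cam,P):
    c=imaging.calibration(cam);T=np.linalg.inv(np.array(c['pose']));f=240/np.tan(np.radians(c['vfov'])/2)
    p=T[:3,:3]@np.array(P)+T[:3,3];return np.array([f*p[0]/p[2]+c['cx'],f*p[1]/p[2]+c['cy']])
def unproj(cam,uv,z):
    c=imaging.calibration(cam);T=np.array(c['pose']);f=240/np.tan(np.radians(c['vfov'])/2)
    d=T[:3,:3]@np.array([(uv[0]-c['cx'])/f,(uv[1]-c['cy'])/f,1]);o=T[:3,3];return o+d*(z-o[2])/d[2]
def st():
    o=arm.get_obs();print('t',o['time_s'],'p',np.round(o['position'],4),'w',round(float(o['width']),3),'F',np.round(o['ft_force'],1),'ff',np.round(o['finger_force'],1));return o
E
python3 - <<'E'
from h import *
o=st();print(np.round(o['ee_rot'],3))
for c in('scene','top'):
    cv2.imwrite(f'pics/{c}0.png',imaging.camera(c)); k=imaging.calibration(c);print(c,k['vfov'],k['cx'],k['cy'],np.round(k['pose'],3).tolist())
for n in ['chamber','cover_hinge','cover_bar','shelf','shelf_mid','wing_near_hinge','wing_far_bar','blank1','blank2','blank3','blank4','glue','sanding_block','calliper_tin']:
    for c in('scene','top'):
        print(n,c,[(np.round(d['at'],3).tolist(),round(d['p'],2)) for d in finder.mark_of(c,n)[:5]])
E
```

```text
pics
t 0.0 p [ 0.2148 -0.5055  0.2302] w 0.995 F [-0.7 -1.2  0.4] ff 0.0
[[ 0.92   0.391 -0.001]
 [ 0.391 -0.92   0.002]
 [-0.    -0.002 -1.   ]]
scene 50.578024079452504 325.4721763802232 247.22573526963114 [[-0.275, 0.819, -0.503, 1.1], [0.961, 0.24, -0.134, 0.136], [0.011, -0.52, -0.854, 0.945], [0.0, 0.0, 0.0, 1.0]]
top 46.29438477624609 317.1487730956725 238.93997420051517 [[0.023, -0.995, 0.102, 0.487], [-1.0, -0.024, -0.008, -0.003], [0.01, -0.101, -0.995, 1.053], [0.0, 0.0, 0.0, 1.0]]
chamber scene []
chamber top [([0.522, -0.178, -0.003], 0.9), ([0.406, -0.343, 0.26], 0.74), ([0.51, -0.327, 0.316], 0.52)]
cover_hinge scene [([0.509, -0.283, 0.074], 0.83)]
cover_hinge top [([0.512, -0.282, 0.077], 0.79)]
cover_bar scene [([0.512, -0.324, 0.314], 0.57), ([0.614, -0.327, 0.089], 0.49)]
cover_bar top [([0.511, -0.33, 0.317], 0.58)]
shelf scene [([0.55, -0.204, 0.033], 0.22), ([0.551, 0.228, 0.07], 0.17)]
shelf top [([0.549, 0.224, 0.003], 0.59)]
shelf_mid scene [([0.552, 0.229, 0.072], 0.79)]
shelf_mid top [([0.55, 0.225, 0.07], 0.58)]
wing_near_hinge scene [([0.364, 0.067, 0.00
[... 1244 characters left out ...]
5, -0.14, -0.002], 0.75), ([0.484, -0.21, 0.033], 0.7), ([0.486, -0.144, 0.033], 0.64)]
blank4 top [([0.487, -0.145, 0.033], 0.93), ([0.344, -0.246, -0.001], 0.76), ([0.348, -0.139, 0.001], 0.73), ([0.48, -0.208, 0.03], 0.66), ([0.551, -0.206, 0.032], 0.56)]
glue scene [([0.749, 0.014, 0.004], 0.55)]
glue top [([0.404, -0.344, 0.259], 0.75), ([0.754, 0.01, 0.002], 0.6)]
sanding_block scene [([0.364, 0.065, 0.009], 0.95)]
sanding_block top [([0.364, 0.064, -0.001], 0.57), ([0.511, -0.33, 0.315], 0.49)]
calliper_tin scene [([0.758, 0.159, 0.001], 0.93), ([0.613, -0.328, 0.09], 0.63)]
calliper_tin top [([0.549, 0.221, 0.001], 0.63), ([0.762, 0.158, -0.002], 0.61), ([0.752, 0.011, 0.004], 0.45)]
```

View pics/scene0.png

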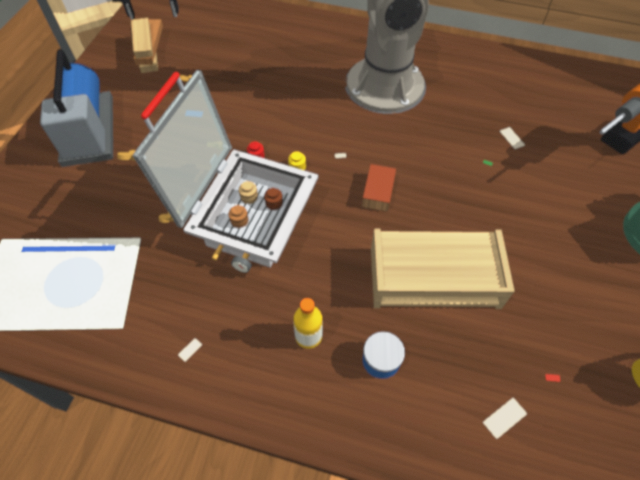

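View pics/top0.png

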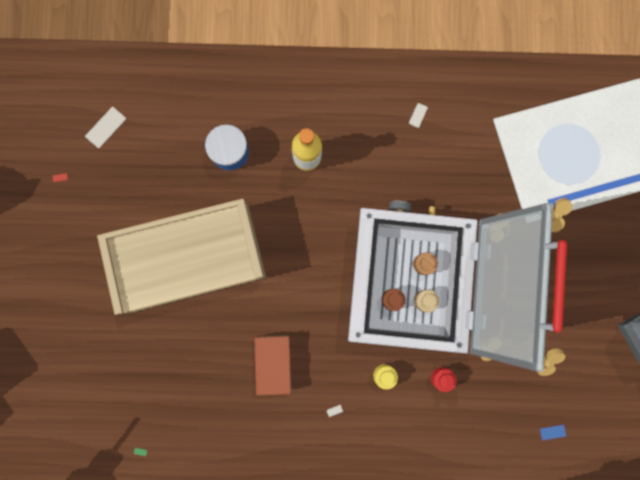

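Scene: open chamber with pale (247,190), dark reddish (273,198), and brown/honey (238,215) blanks in it. The look-alikes are red (256,149) and yellow (297,160), both outside. In the top view the blanks are at (427,300), (394,300) and (426,264), and the look-alikes at (444,380) red and (385,377) yellow. By description I choose the three blanks inside. Next is one close crop to check them.

```bash
python3 - <<'E'
from h import *
im=cv2.imread('pics/top0.png')
a=cv2.resize(im[190:400,340:490],None,fx=2.8,fy=2.8,interpolation=cv2.INTER_CUBIC)
b=cv2.resize(im[190:330,90:275],None,fx=2,fy=2,interpolation=cv2.INTER_CUBIC)
o=np.zeros((588,800,3),np.uint8);o[:588,:420]=a;o[:280,425:795]=b[:, :370]
cv2.imwrite('pics/crop1.png',o)
# orientation
for n,z in(('shelf',.08),('chamber',.077)):
    for d in finder.masks_of('top',n)[:2]:
        m=d['mask'].astype(np.uint8);c=max(cv2.findContours(m,0,1)[0],key=cv2.contourArea)
        bx=cv2.boxPoints(cv2.minAreaRect(c));W=np.array([unproj('top',p,z)[:2] for p in bx]);e=W[1]-W[0];g=W[2]-W[1]
        print(n,d['p'],W.round(3).tolist(),np.linalg.norm(e),np.degrees(np.arctan2(*e[::-1])),np.linalg.norm(g))
E
```

```text
shelf 0.56 [[0.585, 0.377], [0.66, 0.116], [0.518, 0.075], [0.445, 0.332]] 0.27096084051675495 -73.8777164715785 0.14780231871659413
chamber 0.65 [[0.376, -0.067], [0.685, -0.08], [0.671, -0.46], [0.362, -0.435]] 0.3094299887976558 -2.4250998407910083 0.38057516513834394
chamber 0.38 [[0.56, -0.174], [0.575, -0.214], [0.538, -0.226], [0.523, -0.186]] 0.04231534131212495 -70.28437172665096 0.03898850579647945
```

View pics/crop1.png

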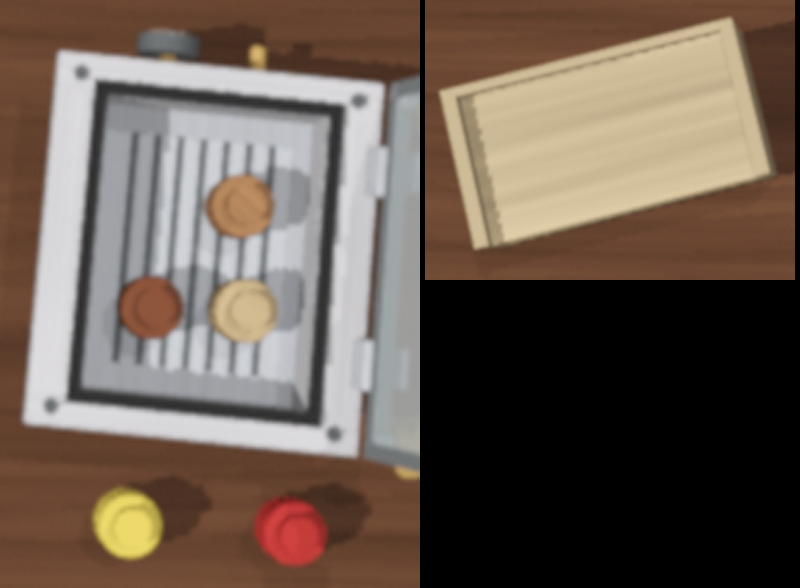

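The crop shows pale (245,310), dark red (150,307) and honey (240,206) blanks inside the chamber; the red and yellow look-alikes are outside. The shelf's back strip is on the far side.

```bash
python3 - <<'E'
from h import *
im=cv2.imread('pics/top0.png')
def show(n,px,z):
    W=np.array([unproj('top',p,z)[:2] for p in px]);print(n,'c',W.mean(0).round(4),[ (round(float(np.linalg.norm(W[i]-W[i-1])),3),round(float(np.degrees(np.arctan2(*(W[i]-W[i-1])[::-1]))),1)) for i in range(4)])
show('shelf',[(98,236),(244,199),(262.5,277.5),(115,314)],.08)
show('ch',[(360.7,207.9),(477.5,219.6),(467.9,353.2),(348.6,341.1)],.074)
# spigot tops centres
for n,(a,b) in dict(pale=(248,311),dark=(152,307),honey=(244,207)).items():
    print(n,unproj('top',(a/2.8+340,b/2.8+190),.074).round(4))
E
```

```text
shelf c [0.5503 0.2263] [(0.139, 15.7), (0.261, -74.1), (0.141, -164.9), (0.259, 105.3)]
ch c [ 0.5197 -0.1804] [(0.233, -4.3), (0.207, -94.4), (0.233, 175.6), (0.206, 85.6)]
pale [ 0.4832 -0.2064  0.074 ]
dark [ 0.4842 -0.1467  0.074 ]
honey [ 0.5477 -0.2037  0.074 ]
```

Emit:
{"name": "send_rows", "arguments": {"commands": [[[0.29,0.77,0,0,0,0.695],[0.29,0.77,0,0,0,0.695],[0.29,0.77,0,0,0,0.695],[0.29,0.77,0,0,0,0.695],[0.29,0.77,0,0,0,0.695],[0.29,0.77,0,0,0,0.695],[0.29,0.77,0,0,0,0.695],[0.29,0.77,0,0,0,0.695]]], "hand": -0.4}}

```text
time_s: 2.6
position: [0.3612, -0.1181, 0.2317]
ee_rot: [[0.07, 0.998, 0.001], [0.998, -0.07, -0.0], [-0.0, 0.001, -1.0]]
ft_force: [0.4, -1.1, 0.2]
width: 0.696
finger_force: 0.0
```

```bash
cat >> h.py <<'E'
def go(P,yaw=None):
    o=st();R=np.array(o['ee_rot']);cur=np.degrees(np.arctan2(R[1,1],R[0,1]))
    s=(np.array(P)-o['position'])/.5
    w=0 if yaw is None else ((yaw-cur+90)%180-90)/90
    print('yaw',round(cur,1),'tilt',R[:2,2].round(3),'shares',s.round(4),'wz',round(w,3),'j7',round(o['joint_positions'][6],2))
def blanks(cam='top'):
    imaging.camera(cam)
    for d in finder.mark_of(cam,'blank1'):
        if d['p']>.3:print(np.round(d['at'],4),round(d['p'],2))
E
python3 -c "
from h import *
go([.4842,-.1467,.11],-4.4);blanks()"
```

```text
t 2.6 p [ 0.3612 -0.1181  0.2317] w 0.696 F [ 0.4 -1.1  0.2] ff 0.0
yaw -4.0 tilt [ 0.001 -0.   ] shares [ 0.2461 -0.0571 -0.2435] wz -0.004 j7 0.22
[ 0.4825 -0.2056  0.0281] 0.81
[ 0.488  -0.1413  0.0337] 0.74
[ 0.347  -0.1395 -0.001 ] 0.72
[ 0.5484 -0.2035  0.0343] 0.6
[ 0.3398 -0.2495 -0.0015] 0.6
```

Emit:
{"name": "send_rows", "arguments": {"commands": [[[0.247,-0.055,-0.15,0,0,0],[0.247,-0.055,-0.15,0,0,0],[0.247,-0.055,-0.15,0,0,0],[0.247,-0.055,-0.25,0,0,0],[0.247,-0.055,-0.395,0,0,0],[0.247,-0.055,-0.395,0,0,0],[0.247,-0.055,-0.395,0,0,0]]]}}

```text
time_s: 3.58
position: [0.4837, -0.15, 0.0343]
ee_rot: [[0.079, 0.997, -0.0], [0.997, -0.079, -0.001], [-0.001, -0.0, -1.0]]
ft_force: [0.0, 0.6, 0.4]
width: 0.702
finger_force: 0.0
```

Emit:
{"name": "send_rows", "arguments": {"commands": [[[0,0,0,0,0,0],[0,0,0,0,0,0],[0,0,0,0,0,0],[0,0,0,0,0,0],[0,0,0,0,0,0]]], "hand": 1}}

```text
time_s: 4.2
position: [0.4858, -0.1496, 0.0363]
ee_rot: [[0.077, 0.997, 0.005], [0.997, -0.077, -0.002], [-0.002, 0.005, -1.0]]
ft_force: [-1.1, -0.5, 7.2]
width: 0.447
finger_force: 60.3
```

Emit:
{"name": "send_rows", "arguments": {"commands": [[[0,0,0.12,0,0,0],[0,0,0.24,0,0,0],[0,0,0.33,0,0,0],[0.05,0.3,0.33,0,0,0.22],[0.05,0.3,0.33,0,0,0.22],[0.105,0.835,0.33,0,0,0.22],[0.105,0.835,0.33,0,0,0.22],[0.105,0.835,0.33,0,0,0.22]]]}}

```text
time_s: 5.2
position: [0.5247, 0.1626, 0.1998]
ee_rot: [[-0.265, 0.964, 0.002], [0.964, 0.265, -0.0], [-0.001, 0.002, -1.0]]
ft_force: [0.7, -0.2, 0.1]
width: 0.449
finger_force: 60.4
```

Emit:
{"name": "send_rows", "arguments": {"commands": [[[0,0.17,0,0,0,0],[0,0.17,0,0,0,0]]]}}

```text
time_s: 5.45
position: [0.5224, 0.2521, 0.1999]
ee_rot: [[-0.273, 0.962, 0.0], [0.962, 0.273, 0.004], [0.004, 0.001, -1.0]]
ft_force: [-0.2, 0.6, -0.4]
width: 0.447
finger_force: 60.4
```

```bash
python3 -c "
from h import *
go([.5385,.269,.0765],15.5);blanks();cv2.imwrite('pics/a.png',imaging.camera('top'))"
```

```text
t 5.45 p [0.5224 0.2521 0.1999] w 0.447 F [-0.2  0.6 -0.4] ff 60.4
yaw 15.8 tilt [0.    0.004] shares [ 0.0323  0.0338 -0.2467] wz -0.004 j7 -0.43
[ 0.55   -0.2058  0.0327] 0.78
[ 0.3453 -0.2485 -0.0013] 0.77
[ 0.3461 -0.1402  0.0032] 0.76
[ 0.4826 -0.2101  0.0307] 0.73
[0.5257 0.2565 0.1946] 0.67
```

Emit:
{"name": "send_rows", "arguments": {"commands": [[[0.032,0.034,-0.12,0,0,0],[0.032,0.034,-0.2,0,0,0],[0.032,0.034,-0.23,0,0,0],[0.032,0.034,-0.247,0,0,0],[0.032,0.034,-0.247,0,0,0]]]}}

```text
time_s: 6.22
position: [0.5413, 0.2626, 0.0764]
ee_rot: [[-0.264, 0.965, 0.002], [0.965, 0.264, 0.0], [-0.0, 0.002, -1.0]]
ft_force: [0.3, -0.4, 0.3]
width: 0.446
finger_force: 60.4
```

Emit:
{"name": "send_rows", "arguments": {"commands": [[[0,0.006,-0.004,0,0,0],[0,0.012,-0.004,0,0,0]]]}}

```text
time_s: 6.48
position: [0.541, 0.2696, 0.0744]
ee_rot: [[-0.265, 0.964, 0.002], [0.964, 0.265, 0.001], [0.0, 0.002, -1.0]]
ft_force: [-0.1, -0.8, 1.9]
width: 0.446
finger_force: 60.5
```

Emit:
{"name": "send_rows", "arguments": {"commands": [[[0,0,0,0,0,0],[0,0,0,0,0,0],[0,0,0.1,0,0,0],[0,0,0.22,0,0,0],[0,0,0.3,0,0,0],[0,0,0.3,0,0,0]]], "hand": -0.4}}

```text
time_s: 7.22
position: [0.5423, 0.2709, 0.2279]
ee_rot: [[-0.265, 0.964, 0.008], [0.964, 0.265, 0.004], [0.002, 0.009, -1.0]]
ft_force: [-0.5, 0.4, 0.4]
width: 0.698
finger_force: 0.0
```

```bash
python3 -c "
from h import *
go([.548,-.204,.11],-49.4);blanks()"
```

```text
t 7.225 p [0.5423 0.2709 0.2279] w 0.698 F [-0.5  0.4  0.4] ff 0.0
yaw 15.4 tilt [0.008 0.004] shares [ 0.0114 -0.9497 -0.2358] wz -0.72 j7 -0.45
[ 0.5489 -0.2019  0.0309] 0.91
[ 0.3449 -0.1413  0.0021] 0.81
[0.5416 0.2743 0.0712] 0.8
[ 0.3431 -0.2476  0.0008] 0.72
[ 0.4807 -0.2053  0.0327] 0.68
```

Emit:
{"name": "send_rows", "arguments": {"commands": [[[0.012,-0.949,-0.1,0,0,-0.72],[0.012,-0.949,-0.1,0,0,-0.72],[0.012,-0.949,-0.1,0,0,-0.72],[0.012,-0.949,-0.1,0,0,-0.72],[0.012,-0.949,-0.1,0,0,-0.72],[0.012,-0.949,-0.1,0,0,-0.72],[0.012,-0.949,-0.1,0,0,-0.72],[0.012,-0.949,-0.1,0,0,-0.72]]]}}

```text
time_s: 8.32
position: [0.5437, -0.21, 0.1705]
ee_rot: [[0.763, 0.647, -0.005], [0.647, -0.763, -0.001], [-0.004, -0.003, -1.0]]
ft_force: [-0.2, -0.7, -0.3]
width: 0.7
finger_force: 0.0
```

Emit:
{"name": "send_rows", "arguments": {"commands": [[[0,0,0,0,0,0],[0,0,0,0,0,0]]]}}

```text
time_s: 8.57
position: [0.5456, -0.204, 0.1717]
ee_rot: [[0.759, 0.651, -0.003], [0.651, -0.759, 0.002], [-0.0, -0.004, -1.0]]
ft_force: [-0.0, 0.7, 0.5]
width: 0.701
finger_force: 0.0
```

```bash
python3 -c "
from h import *
go([.548,-.203,.035],-49.4)"
```

```text
t 8.575 p [ 0.5456 -0.204   0.1717] w 0.701 F [-0.   0.7  0.5] ff 0.0
yaw -49.4 tilt [-0.003  0.002] shares [ 0.0047  0.0021 -0.2734] wz -0.0 j7 -0.64
```

Emit:
{"name": "send_rows", "arguments": {"commands": [[[0.004,0.002,-0.1,0,0,0],[0.004,0.002,-0.2,0,0,0],[0.004,0.002,-0.274,0,0,0],[0.004,0.002,-0.274,0,0,0]]]}}

```text
time_s: 9.07
position: [0.5454, -0.2009, 0.033]
ee_rot: [[0.757, 0.653, -0.008], [0.653, -0.757, 0.004], [-0.003, -0.008, -1.0]]
ft_force: [-0.1, -0.3, 0.4]
width: 0.695
finger_force: 0.0
```

Emit:
{"name": "send_rows", "arguments": {"commands": [[[0,0,0,0,0,0],[0,0,0,0,0,0],[0,0,0,0,0,0],[0,0,0,0,0,0]]], "hand": 1}}

```text
time_s: 9.57
position: [0.5502, -0.2046, 0.0385]
ee_rot: [[0.759, 0.651, 0.004], [0.651, -0.759, -0.001], [0.002, 0.003, -1.0]]
ft_force: [0.4, 1.4, 7.5]
width: 0.452
finger_force: 60.7
```

Emit:
{"name": "send_rows", "arguments": {"commands": [[[0,0,0.12,0,0,0],[0,0,0.24,0,0,0],[0,0,0.33,0,0,0],[0,0.4,0.33,0,0,0.72],[0,0.4,0.33,0,0,0.72],[0,0.4,0.33,0,0,0.72],[0,0.4,0.33,0,0,0.72],[0,0.4,0.33,0,0,0.72]]]}}

```text
time_s: 10.58
position: [0.5481, -0.0019, 0.2017]
ee_rot: [[-0.086, 0.996, 0.0], [0.996, 0.086, 0.0], [0.0, 0.0, -1.0]]
ft_force: [-0.1, -0.6, -0.2]
width: 0.451
finger_force: 61.8
```

Emit:
{"name": "send_rows", "arguments": {"commands": [[[0,0.44,0,0,0,0.16],[0,0.44,0,0,0,0.16],[0,0.44,0,0,0,0.16],[0,0.44,0,0,0,0.16],[0,0.44,0,0,0,0.16]]]}}

```text
time_s: 11.2
position: [0.5468, 0.2199, 0.2015]
ee_rot: [[-0.327, 0.945, -0.001], [0.945, 0.327, 0.002], [0.003, 0.0, -1.0]]
ft_force: [-0.4, -0.5, 1.0]
width: 0.449
finger_force: 61.9
```

```bash
python3 -c "
from h import *
go([.5505,.2265,.0765],15.5);blanks()"
```

```text
t 11.2 p [0.5468 0.2199 0.2015] w 0.449 F [-0.4 -0.5  1. ] ff 61.9
yaw 19.1 tilt [-0.001  0.002] shares [ 0.0073  0.0133 -0.25  ] wz -0.04 j7 -0.31
[ 0.3425 -0.2485  0.0006] 0.84
[ 0.3441 -0.1417 -0.0015] 0.77
[ 0.4833 -0.2052  0.0287] 0.72
[0.5491 0.2192 0.1957] 0.45
```

Emit:
{"name": "send_rows", "arguments": {"commands": [[[0.007,0.014,-0.12,0,0,-0.04],[0.007,0.014,-0.2,0,0,-0.04],[0.007,0.014,-0.23,0,0,-0.04],[0.007,0.014,-0.246,0,0,-0.04],[0.007,0.014,-0.246,0,0,-0.04]]]}}

```text
time_s: 11.92
position: [0.5529, 0.2223, 0.0793]
ee_rot: [[-0.259, 0.966, 0.002], [0.966, 0.259, 0.0], [0.0, 0.002, -1.0]]
ft_force: [0.5, 0.1, -0.7]
width: 0.449
finger_force: 61.9
```

```bash
python3 -c "
from h import *
go([.5505,.2275,.0765],15.5);blanks('scene')"
```

```text
t 11.925 p [0.5529 0.2223 0.0793] w 0.449 F [ 0.5  0.1 -0.7] ff 61.9
yaw 15.0 tilt [0.002 0.   ] shares [-0.0047  0.0104 -0.0057] wz 0.005 j7 -0.44
[0.5404 0.2742 0.0704] 0.91
[ 0.4872 -0.2092  0.0305] 0.86
[0.5524 0.2239 0.0716] 0.64
[ 0.3444 -0.1424 -0.0024] 0.64
[ 0.3389 -0.2444  0.0032] 0.55
```

Emit:
{"name": "send_rows", "arguments": {"commands": [[[-0.004,0.01,-0.006,0,0,0],[-0.004,0.01,-0.008,0,0,0]]]}}

```text
time_s: 12.28
position: [0.5511, 0.2283, 0.0765]
ee_rot: [[-0.261, 0.965, 0.003], [0.965, 0.261, 0.001], [-0.0, 0.003, -1.0]]
ft_force: [-1.0, -2.4, 9.7]
width: 0.448
finger_force: 63.2
```

Emit:
{"name": "send_rows", "arguments": {"commands": [[[0,0,0,0,0,0],[0,0,0,0,0,0],[0,0,0.1,0,0,0],[0,0,0.22,0,0,0],[0,0,0.3,0,0,0],[0,0,0.3,0,0,0]]], "hand": -0.4}}

```text
time_s: 13.02
position: [0.5517, 0.2294, 0.2285]
ee_rot: [[-0.261, 0.965, 0.008], [0.965, 0.261, 0.004], [0.002, 0.008, -1.0]]
ft_force: [0.1, 0.4, -1.0]
width: 0.7
finger_force: 0.0
```

```bash
python3 -c "
from h import *
go([.484,-.206,.17],-4.4);blanks()"
```

```text
t 13.025 p [0.5517 0.2294 0.2285] w 0.7 F [ 0.1  0.4 -1. ] ff 0.0
yaw 15.1 tilt [0.008 0.004] shares [-0.1354 -0.8708 -0.117 ] wz -0.217 j7 -0.38
[ 0.3483 -0.1399  0.001 ] 0.97
[0.5496 0.2252 0.0707] 0.81
[ 0.4847 -0.2069  0.0281] 0.62
[ 0.341  -0.2474 -0.0008] 0.62
```

Emit:
{"name": "send_rows", "arguments": {"commands": [[[-0.135,-0.87,-0.117,0,0,-0.217],[-0.135,-0.87,-0.117,0,0,-0.217],[-0.135,-0.87,-0.117,0,0,-0.217],[-0.135,-0.87,-0.117,0,0,-0.217],[-0.135,-0.87,-0.117,0,0,-0.217],[-0.135,-0.87,-0.117,0,0,-0.217],[-0.135,-0.87,-0.117,0,0,-0.217],[-0.135,-0.87,-0.117,0,0,-0.217]]]}}

```text
time_s: 14.12
position: [0.478, -0.2143, 0.1625]
ee_rot: [[0.089, 0.996, -0.007], [0.996, -0.089, -0.001], [-0.002, -0.007, -1.0]]
ft_force: [0.0, 0.1, -0.3]
width: 0.703
finger_force: 0.0
```

Emit:
{"name": "send_rows", "arguments": {"commands": [[[0,0,0,0,0,0],[0,0,0,0,0,0]]]}}

```text
time_s: 14.38
position: [0.4827, -0.205, 0.1653]
ee_rot: [[0.074, 0.997, -0.001], [0.997, -0.074, 0.002], [0.002, -0.001, -1.0]]
ft_force: [0.7, -0.1, -0.0]
width: 0.702
finger_force: 0.0
```

```bash
python3 -c "
from h import *
go([.484,-.206,.035],-4.4);blanks()"
```

```text
t 14.375 p [ 0.4827 -0.205   0.1653] w 0.702 F [ 0.7 -0.1 -0. ] ff 0.0
yaw -4.2 tilt [-0.001  0.002] shares [ 0.0027 -0.0021 -0.2605] wz -0.002 j7 0.16
[ 0.4845 -0.2056  0.0305] 0.95
[0.5423 0.2745 0.0688] 0.82
[ 0.3442 -0.1383  0.0012] 0.71
[0.5525 0.2243 0.0678] 0.58
```

Emit:
{"name": "send_rows", "arguments": {"commands": [[[0.003,-0.002,-0.1,0,0,0],[0.003,-0.002,-0.2,0,0,0],[0.003,-0.002,-0.26,0,0,0],[0.003,-0.002,-0.26,0,0,0]]]}}

```text
time_s: 14.98
position: [0.482, -0.2064, 0.0337]
ee_rot: [[0.075, 0.997, -0.005], [0.997, -0.075, 0.003], [0.002, -0.005, -1.0]]
ft_force: [-0.6, 0.0, -0.1]
width: 0.7
finger_force: 0.0
```

Emit:
{"name": "send_rows", "arguments": {"commands": [[[0,0,0,0,0,0],[0,0,0,0,0,0],[0,0,0,0,0,0],[0,0,0,0,0,0]]], "hand": 1}}

```text
time_s: 15.48
position: [0.4858, -0.2088, 0.0378]
ee_rot: [[0.077, 0.997, 0.004], [0.997, -0.077, -0.001], [-0.001, 0.004, -1.0]]
ft_force: [0.2, 1.0, 6.5]
width: 0.452
finger_force: 60.5
```

Emit:
{"name": "send_rows", "arguments": {"commands": [[[0,0,0.12,0,0,0],[0,0,0.24,0,0,0],[0,0,0.33,0,0,0],[0.08,0.4,0.33,0,0,0.22],[0.08,0.4,0.33,0,0,0.22],[0.08,0.4,0.33,0,0,0.22],[0.08,0.4,0.33,0,0,0.22],[0.08,0.4,0.33,0,0,0.22]]]}}

```text
time_s: 16.48
position: [0.5238, -0.0074, 0.2009]
ee_rot: [[-0.268, 0.963, 0.0], [0.963, 0.268, -0.0], [-0.0, -0.0, -1.0]]
ft_force: [-0.2, -0.5, -0.8]
width: 0.449
finger_force: 60.5
```

Emit:
{"name": "send_rows", "arguments": {"commands": [[[0.078,0.376,0,0,0,0],[0.078,0.376,0,0,0,0],[0.078,0.376,0,0,0,0],[0.078,0.376,0,0,0,0],[0.078,0.376,0,0,0,0]]]}}

```text
time_s: 17.1
position: [0.5636, 0.1768, 0.2002]
ee_rot: [[-0.262, 0.965, -0.0], [0.965, 0.262, -0.003], [-0.002, -0.001, -1.0]]
ft_force: [0.1, -1.7, -1.3]
width: 0.452
finger_force: 60.6
```

```bash
python3 -c "
from h import *
go([.563,.182,.0765],15.5);blanks()"
```

```text
t 17.1 p [0.5636 0.1768 0.2002] w 0.452 F [ 0.1 -1.7 -1.3] ff 60.6
yaw 15.2 tilt [-0.    -0.003] shares [-0.0012  0.0105 -0.2473] wz 0.003 j7 -0.29
[ 0.3451 -0.2496 -0.0021] 0.78
[ 0.347  -0.1387 -0.0017] 0.77
[0.562  0.1798 0.1894] 0.56
```

Emit:
{"name": "send_rows", "arguments": {"commands": [[[0,0.004,-0.12,0,0,0],[0,0.004,-0.2,0,0,0],[0,0.004,-0.23,0,0,0],[0,0.004,-0.244,0,0,0],[0,0.004,-0.244,0,0,0]]]}}

```text
time_s: 17.82
position: [0.564, 0.1813, 0.08]
ee_rot: [[-0.264, 0.965, 0.002], [0.965, 0.264, 0.001], [-0.0, 0.002, -1.0]]
ft_force: [0.2, -0.1, -1.3]
width: 0.45
finger_force: 60.6
```

```bash
python3 -c "
from h import *
go([.563,.180,.076],15.5);blanks('scene')"
```

```text
t 17.825 p [0.564  0.1813 0.08  ] w 0.45 F [ 0.2 -0.1 -1.3] ff 60.6
yaw 15.3 tilt [0.002 0.001] shares [-0.002  -0.0026 -0.008 ] wz 0.002 j7 -0.35
[ 0.3469 -0.1401 -0.0019] 0.82
[0.5516 0.2283 0.0694] 0.79
[0.5399 0.2727 0.0721] 0.73
[0.5668 0.1811 0.0738] 0.69
[ 0.3401 -0.2461 -0.0011] 0.62
```

Emit:
{"name": "send_rows", "arguments": {"commands": [[[-0.002,-0.002,-0.008,0,0,0],[-0.002,-0.002,-0.01,0,0,0]]]}}

```text
time_s: 18.18
position: [0.563, 0.1811, 0.0758]
ee_rot: [[-0.265, 0.964, 0.003], [0.964, 0.265, 0.001], [-0.0, 0.003, -1.0]]
ft_force: [-2.4, -0.5, 9.1]
width: 0.449
finger_force: 61.4
```

Emit:
{"name": "send_rows", "arguments": {"commands": [[[0,0,0,0,0,0],[0,0,0,0,0,0],[0,0,0.1,0,0,0],[0,0,0.22,0,0,0],[0,0,0.34,0,0,0],[0,0,0.46,0,0,0],[0,0,0.58,0,0,0],[0,0,0.64,0,0,0]]], "hand": -0.4}}

```text
time_s: 19.18
position: [0.5623, 0.1812, 0.3979]
ee_rot: [[-0.265, 0.964, 0.005], [0.964, 0.265, 0.002], [0.001, 0.006, -1.0]]
ft_force: [-0.4, 0.0, -1.3]
width: 0.7
finger_force: 0.0
```

```bash
python3 - <<'E'
from h import *
go([.512,-.42,.40],-4.4);im=imaging.camera('top');finder
for c in('top','scene'):
    im=imaging.camera(c);cv2.imwrite(f'pics/b_{c}.png',im)
    for n in('blank1','cover_bar','cover_hinge'):
        print(c,n,[(np.round(d['at'],4).tolist(),round(d['p'],2)) for d in finder.mark_of(c,n) if d['p']>.3])
E
```

```text
t 19.175 p [0.5623 0.1812 0.3979] w 0.7 F [-0.4  0.  -1.3] ff 0.0
yaw 15.4 tilt [0.005 0.002] shares [-0.1007 -1.2024  0.0043] wz -0.22 j7 -0.25
top blank1 [([0.562, 0.1829, 0.0669], 0.83), ([0.3462, -0.1424, -0.0007], 0.59), ([0.5515, 0.2245, 0.0724], 0.56), ([0.5434, 0.2747, 0.0725], 0.54)]
top cover_bar [([0.5133, -0.3289, 0.3145], 0.7)]
top cover_hinge [([0.5138, -0.2845, 0.0756], 0.7), ([0.6106, -0.3527, 0.2611], 0.44)]
scene blank1 [([0.549, 0.2302, 0.0696], 0.97), ([0.5651, 0.1807, 0.0697], 0.88), ([0.5402, 0.2733, 0.0703], 0.69), ([0.3438, -0.1395, -0.005], 0.68), ([0.3406, -0.2456, -0.001], 0.59)]
scene cover_bar [([0.5112, -0.3272, 0.3136], 0.63), ([0.5426, 0.272, 0.0719], 0.59)]
scene cover_hinge [([0.5081, -0.2825, 0.078], 0.8)]
```

View pics/b_top.png

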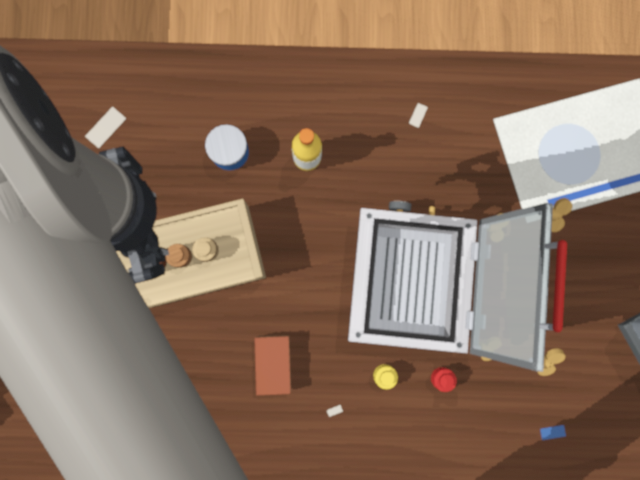

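Top view: three blanks stand in a row on the shelf, from (150,260) to (204,249); the chamber is empty, and the bar is at (560,285). Next I go over the cover to behind the bar.

Emit:
{"name": "send_rows", "arguments": {"commands": [[[-0.06,-0.6,0.02,0,0,-0.22],[-0.06,-0.6,0.02,0,0,-0.22],[-0.06,-0.6,0.02,0,0,-0.22],[-0.06,-0.6,0.02,0,0,-0.22],[-0.06,-0.6,0.02,0,0,-0.22]]], "hand": 1}}

```text
time_s: 20.25
position: [0.5309, -0.1227, 0.4031]
ee_rot: [[0.08, 0.997, -0.001], [0.997, -0.08, -0.001], [-0.001, -0.001, -1.0]]
ft_force: [0.9, 1.0, -0.3]
width: -0.004
finger_force: 0.0
```

Emit:
{"name": "send_rows", "arguments": {"commands": [[[-0.061,-0.602,0,0,0,0],[-0.061,-0.602,0,0,0,0],[-0.061,-0.602,0,0,0,0],[-0.061,-0.602,0,0,0,0],[-0.061,-0.602,0,0,0,0],[-0.061,-0.602,0,0,0,0],[-0.061,-0.602,0,0,0,0]]]}}

```text
time_s: 21.12
position: [0.5015, -0.42, 0.4028]
ee_rot: [[0.077, 0.997, -0.001], [0.997, -0.077, 0.002], [0.002, -0.001, -1.0]]
ft_force: [1.1, 0.2, -0.0]
width: -0.002
finger_force: 0.0
```

```bash
python3 - <<'E'
from h import *
go([.503,-.405,.295],-4.4)
p=arm.get_obs()['position']
H=np.array([.512,-.2847,.077]);yc=np.array([.0767,.997,0]);z=np.array([0,0,1.])
for t in [1.75,1.5,1.3,1.1,.9,.7,.5,.35,.2,.1,.03,0]:
    c,s=np.cos(t),np.sin(t)
    B=H+(.2425*c-.005*s)*yc+(.2425*s+.005*c)*z
    P=B+(-s*.019)*yc+(c*.006-.012*s)*z
    print(t,P.round(4))
E
```

```text
t 21.125 p [ 0.5015 -0.42    0.4028] w -0.002 F [ 1.1  0.2 -0. ] ff 0.0
yaw -4.4 tilt [-0.001  0.002] shares [ 0.0029  0.03   -0.2156] wz 0.0 j7 0.49
1.75 [ 0.5069 -0.3513  0.3018]
1.5 [ 0.5115 -0.2915  0.3077]
1.3 [ 0.5152 -0.2431  0.302 ]
1.1 [ 0.5188 -0.1964  0.2874]
0.9 [ 0.5221 -0.1532  0.2644]
0.7 [ 0.525  -0.1152  0.2339]
0.5 [ 0.5274 -0.084   0.1972]
0.35 [ 0.5288 -0.0658  0.1664]
0.2 [ 0.5299 -0.0525  0.1336]
0.1 [ 0.5303 -0.0465  0.111 ]
0.03 [ 0.5305 -0.0438  0.0949]
0 [ 0.5306 -0.0429  0.088 ]
```

Emit:
{"name": "send_rows", "arguments": {"commands": [[[0.003,0.03,-0.105,0,0,0],[0.003,0.03,-0.202,0,0,0],[0.008,0.1,-0.202,0,0,0],[0.011,0.137,-0.2,0,0,0],[0.014,0.175,-0.196,0,0,0],[0.017,0.215,-0.192,0,0,0],[0.02,0.257,-0.19,0,0,0],[0.023,0.29,-0.191,0,0,0]]]}}

```text
time_s: 22.12
position: [0.5134, -0.2741, 0.3091]
ee_rot: [[0.077, 0.997, 0.001], [0.997, -0.077, -0.001], [-0.0, 0.002, -1.0]]
ft_force: [1.0, -3.3, 1.1]
width: -0.0
finger_force: 1.5
```

```bash
python3 - <<'E'
from h import *
st();imaging.camera('scene')
print([(np.round(d['at'],4).tolist(),round(d['p'],2)) for d in finder.mark_of('scene','cover_bar')])
imaging.camera('top')
print([(np.round(d['at'],4).tolist(),round(d['p'],2)) for d in finder.mark_of('top','cover_bar')])
E
```

```text
t 22.125 p [ 0.5134 -0.2741  0.3091] w -0.0 F [ 1.  -3.3  1.1] ff 1.5
[([0.5147, -0.2568, 0.3159], 0.63)]
[([0.514, -0.2564, 0.3175], 0.67)]
```

Emit:
{"name": "send_rows", "arguments": {"commands": [[[0.004,0.062,-0.014,0,0,0],[0.008,0.11,-0.028,0,0,0],[0.011,0.155,-0.043,0,0,0],[0.014,0.2,-0.065,0,0,0],[0.018,0.242,-0.089,0,0,0],[0.02,0.28,-0.118,0,0,0],[0.023,0.318,-0.15,0,0,0],[0.025,0.35,-0.186,0,0,0]]]}}

```text
time_s: 23.32
position: [0.5246, -0.1061, 0.2131]
ee_rot: [[0.083, 0.997, -0.002], [0.997, -0.083, -0.007], [-0.007, -0.002, -1.0]]
ft_force: [2.2, -9.5, -5.4]
width: -0.001
finger_force: 4.8
```

```bash
python3 - <<'E'
from h import *
st()
for c in('scene','top'):
    imaging.camera(c)
    print([(np.round(d['at'],4).tolist(),round(d['p'],2)) for d in finder.mark_of(c,'cover_bar')])
E
```

```text
t 23.325 p [ 0.5246 -0.1061  0.2131] w -0.001 F [ 2.2 -9.5 -5.4] ff 4.8
[([0.5287, -0.0875, 0.2207], 0.89), ([0.5096, -0.2808, 0.0743], 0.25)]
[([0.7505, 0.011, 0.0021], 0.17)]
```

Emit:
{"name": "send_rows", "arguments": {"commands": [[[0,-0.04,0,0,0,0],[0,-0.04,0.09,0,0,0],[0.004,0.04,0.09,0,0,0],[0.004,0.045,0.03,0,0,0],[0.005,0.058,-0.018,0,0,0],[0.007,0.077,-0.052,0,0,0],[0.008,0.092,-0.084,0,0,0],[0.009,0.105,-0.12,0,0,0]]]}}

```text
time_s: 24.52
position: [0.5318, -0.0419, 0.1572]
ee_rot: [[0.074, 0.997, 0.005], [0.997, -0.074, 0.009], [0.009, 0.004, -1.0]]
ft_force: [-0.9, 7.9, 3.2]
width: 0.002
finger_force: 3.7
```

```bash
python3 - <<'E'
from h import *
go([.5304,-.043,.086])
for c in('scene','top'):
    imaging.camera(c)
    print([(np.round(d['at'],4).tolist(),round(d['p'],2)) for d in finder.mark_of(c,'cover_bar')])
E
```

```text
t 24.525 p [ 0.5318 -0.0419  0.1572] w 0.002 F [-0.9  7.9  3.2] ff 3.7
yaw -4.3 tilt [0.005 0.009] shares [-0.0028 -0.0022 -0.1424] wz 0 j7 -0.2
[([0.531, -0.0524, 0.1524], 0.92)]
[]
```

Emit:
{"name": "send_rows", "arguments": {"commands": [[[0,0,0.06,0,0,0],[0,-0.025,0.06,0,0,0],[0,-0.025,0.02,0,0,0],[0,-0.02,-0.03,0,0,0],[0,-0.012,-0.07,0,0,0],[0,-0.007,-0.1,0,0,0],[0,-0.005,-0.125,0,0,0],[0,-0.004,-0.138,0,0,0]]]}}

```text
time_s: 25.72
position: [0.5297, -0.0509, 0.0871]
ee_rot: [[0.078, 0.997, -0.001], [0.997, -0.078, -0.001], [-0.002, -0.001, -1.0]]
ft_force: [-9.4, -1.4, 29.5]
width: -0.002
finger_force: 14.9
```

```bash
python3 - <<'E'
from h import *
go([.5304,-.043,.086])
for c in('scene','top'):
    imaging.camera(c)
    print([(np.round(d['at'],4).tolist(),round(d['p'],2)) for d in finder.mark_of(c,'cover_bar')])
E
```

```text
t 25.725 p [ 0.5297 -0.0509  0.0871] w -0.002 F [-9.4 -1.4 29.5] ff 14.9
yaw -4.5 tilt [-0.001 -0.001] shares [ 0.0014  0.0158 -0.0021] wz 0 j7 -0.23
[([0.5422, 0.2742, 0.0718], 0.7), ([0.53, -0.0393, 0.0799], 0.69), ([0.5523, 0.2289, 0.0701], 0.64), ([0.5643, 0.1808, 0.0713], 0.23)]
[]
```

Emit:
{"name": "send_rows", "arguments": {"commands": [[[0,0,0,0,0,0],[0,0,0,0,0,0],[0,0,0.1,0,0,0],[0,0.05,0.22,0,0,0],[0,0.15,0.34,0,0,0],[0,0.25,0.42,0,0,0],[0,0.25,0.42,0,0,0]]], "hand": -0.2}}

```text
time_s: 26.8
position: [0.5301, 0.0803, 0.2993]
ee_rot: [[0.07, 0.998, 0.005], [0.998, -0.07, 0.003], [0.004, 0.004, -1.0]]
ft_force: [-0.1, 0.4, 1.0]
width: 0.603
finger_force: 0.0
```

```bash
python3 - <<'E'
from h import *
H=np.array([.520,-.180]);yw=np.radians(-4.4);X=np.array([np.cos(yw),np.sin(yw)]);Y=np.array([-X[1],X[0]])
for c in('scene','top'):
    im=imaging.camera(c);cv2.imwrite(f'pics/c_{c}.png',im)
    for n in ('cover_bar','wing_near_hinge','wing_near_bar','wing_far_bar','wing_far_hinge'):
        print(c,n,[(np.round(d['at'],4).tolist(),'loc',((np.array(d['at'][:2])-H)@np.array([X,Y]).T).round(4),round(d['p'],2)) for d in finder.mark_of(c,n) if d['p']>.25])
im=cv2.imread('pics/c_top.png');cv2.imwrite('pics/c2.png',cv2.resize(im[180:400,330:530],None,fx=2.7,fy=2.7,interpolation=cv2.INTER_CUBIC))
st()
E
```

```text
scene cover_bar [([0.5298, -0.0429, 0.0848], 'loc', array([-0.0007,  0.1374]), 0.72)]
scene wing_near_hinge [([0.754, 0.0114, 0.0026], 'loc', array([0.2186, 0.2088]), 0.53), ([0.4058, -0.2614, 0.1079], 'loc', array([-0.1076, -0.0899]), 0.51)]
scene wing_near_bar [([0.4254, -0.0852, 0.1123], 'loc', array([-0.1016,  0.0873]), 0.72)]
scene wing_far_bar [([0.6304, -0.1005, 0.1104], 'loc', array([0.104 , 0.0877]), 0.43)]
scene wing_far_hinge [([0.6219, -0.2767, 0.1081], 'loc', array([ 0.109 , -0.0886]), 0.5)]
top cover_bar [([0.5331, -0.0421, 0.0837], 'loc', array([0.0025, 0.1385]), 0.61)]
top wing_near_hinge [([0.416, -0.2558, 0.1076], 'loc', array([-0.0979, -0.0836]), 0.61), ([0.6187, -0.2765, 0.1071], 'loc', array([ 0.1058, -0.0886]), 0.5)]
top wing_near_bar [([0.4251, -0.086, 0.1079], 'loc', array([-0.1018,  0.0864]), 0.45)]
top wing_far_bar [([0.6335, -0.0984, 0.1084], 'loc', array([0.1069, 0.0901]), 0.61), ([0.7618, 0.1664, -0.0005], 'loc', array([0.2145, 0.3639]), 0.35)]
top wing_far_hinge [([0.6177, -0.2747, 0.1057], 'loc', array([ 0.1047, -0.0869]), 0.71)]
t 27.4 p [0.5298 0.0743 0.2958] w 0.599 F [-0.8  0.5 -0.3] ff 0.0
```

View pics/c2.png

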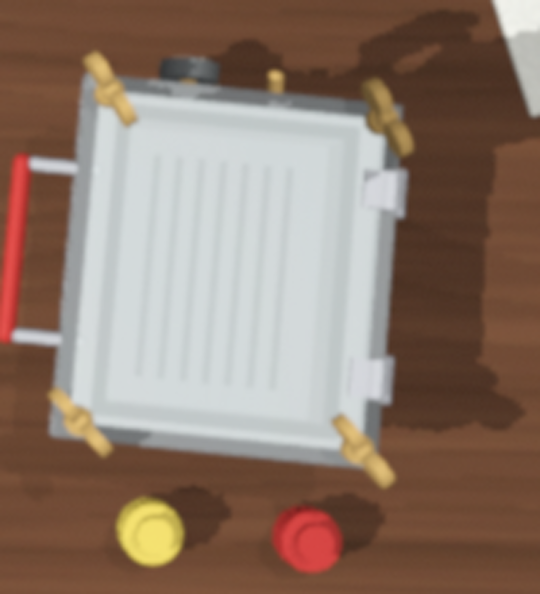

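Cover is shut. In the crop the wings are at (109,88), (387,117), (363,451) and (81,423), all near the loose angle. Refining their centres now.

```bash
python3 - <<'E'
from h import *
H=np.array([.520,-.180]);yw=np.radians(-4.4);X=np.array([np.cos(yw),np.sin(yw)]);Y=np.array([-X[1],X[0]])
for n,(a,b) in dict(fb=(109,88),fh=(387,117),nh=(363,451),nb=(81,423)).items():
    p=unproj('top',(a/2.7+330,b/2.7+180),.112)[:2];l=np.array([X,Y])@(p-H);print(n,p.round(4),l.round(4))
for n,sx,sy in(('nh',-1,-1),('fb',1,1),('nb',-1,1),('fh',1,-1)):
    print(n,(H+sx*.1035*X+sy*.088*Y).round(4))
go([.42,-.2595,.16],-47)
E
```

```text
fb [ 0.6301 -0.0992] [0.1036 0.089 ]
fh [ 0.616  -0.2741] [ 0.103  -0.0864]
nh [ 0.409  -0.2583] [-0.1047 -0.0866]
nb [ 0.422  -0.0849] [-0.105   0.0873]
nh [ 0.4101 -0.2598]
fb [ 0.6299 -0.1002]
nb [ 0.4236 -0.0843]
fh [ 0.6164 -0.2757]
t 27.4 p [0.5298 0.0743 0.2958] w 0.599 F [-0.8  0.5 -0.3] ff 0.0
yaw -4.5 tilt [-0.001 -0.   ] shares [-0.2197 -0.6676 -0.2717] wz -0.472 j7 -0.4
```

Emit:
{"name": "send_rows", "arguments": {"commands": [[[0.2,-0.348,-0.27,0,0,-0.5],[0.2,-0.348,-0.27,0,0,-0.5],[0.2,-0.348,-0.27,0,0,-0.5],[0.2,-0.348,-0.27,0,0,-0.5],[0.2,-0.348,-0.27,0,0,-0.5],[0.2,-0.348,-0.27,0,0,-0.5],[0.2,-0.348,-0.27,0,0,-0.5]]], "hand": 0}}

```text
time_s: 28.28
position: [0.6305, -0.0967, 0.1628]
ee_rot: [[0.757, 0.653, 0.002], [0.653, -0.757, 0.001], [0.003, 0.001, -1.0]]
ft_force: [0.5, -0.4, -0.0]
width: 0.498
finger_force: 0.0
```

```bash
python3 -c "
from h import *
go([.63,-.0997,.093],-50)"
```

```text
t 28.275 p [ 0.6305 -0.0967  0.1628] w 0.498 F [ 0.5 -0.4 -0. ] ff 0.0
yaw -49.2 tilt [0.002 0.001] shares [-0.001  -0.0061 -0.1396] wz -0.009 j7 -0.87
```

Emit:
{"name": "send_rows", "arguments": {"commands": [[[-0.001,-0.005,-0.07,0,0,0],[-0.001,-0.005,-0.139,0,0,0],[-0.001,-0.005,-0.139,0,0,0]]]}}

```text
time_s: 28.65
position: [0.627, -0.1, 0.0899]
ee_rot: [[0.758, 0.652, -0.005], [0.652, -0.758, 0.001], [-0.003, -0.004, -1.0]]
ft_force: [0.2, 0.3, -0.5]
width: 0.5
finger_force: 0.0
```

Emit:
{"name": "send_rows", "arguments": {"commands": [[[0,0,0,0,0,0],[0,0,0,0,0,0],[0,0,0,0,0,0],[0,0,0,0,0,0],[0,0,0,0,0,0]]], "hand": 1}}

```text
time_s: 29.28
position: [0.6308, -0.1004, 0.0946]
ee_rot: [[0.759, 0.651, 0.004], [0.651, -0.759, 0.001], [0.003, 0.002, -1.0]]
ft_force: [-2.1, 1.4, 6.8]
width: 0.165
finger_force: 58.6
```

Emit:
{"name": "send_rows", "arguments": {"commands": [[[0,0,0,0,0,-0.1],[0,0,0,0,0,-0.2],[0,0,0,0,0,-0.2]]]}}

```text
time_s: 29.65
position: [0.6308, -0.1005, 0.0946]
ee_rot: [[0.923, 0.384, 0.004], [0.384, -0.924, 0.0], [0.004, 0.001, -1.0]]
ft_force: [-1.7, 2.8, 7.5]
width: 0.167
finger_force: 58.8
```

```bash
python3 - <<'E'
from h import *
o=st();print(o['ft_torque'])
im=imaging.camera('scene');u=proj('scene',[.63,-.1,.11]).astype(int);print(u)
cv2.imwrite('pics/d.png',cv2.resize(im[u[1]-60:u[1]+60,u[0]-75:u[0]+75],None,fx=5,fy=5,interpolation=cv2.INTER_CUBIC))
E
```

```text
t 29.65 p [ 0.6308 -0.1005  0.0946] w 0.167 F [-1.7  2.8  7.5] ff 58.8
[ 0.32837477  0.41669027 -0.05560006]
[270 243]
```

View pics/d.png

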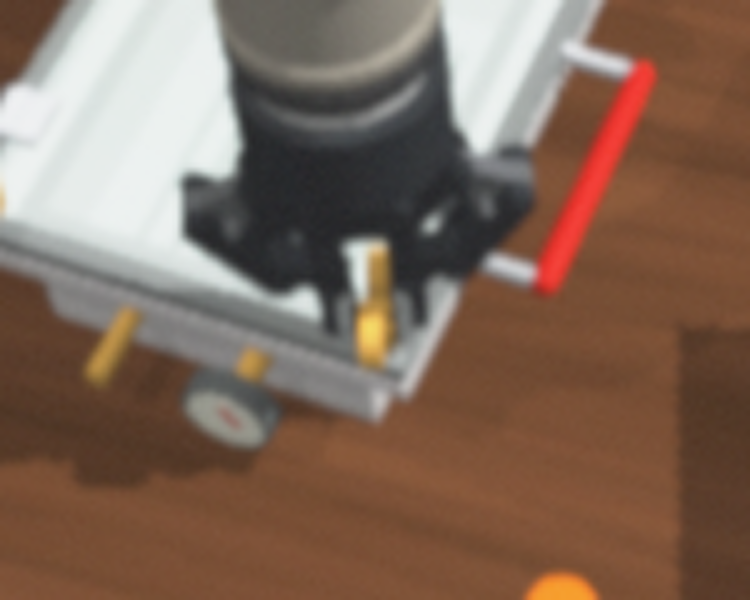

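The view shows the wing (375,300) gripped between the fingers and turning. Continuing the turn, then release and lift.

Emit:
{"name": "send_rows", "arguments": {"commands": [[[0,0,0,0,0,-0.1],[0,0,0,0,0,-0.2],[0,0,0,0,0,-0.3],[0,0,0,0,0,-0.4],[0,0,0,0,0,-0.5],[0,0,0,0,0,-0.56],[0,0,0,0,0,-0.56]]]}}

```text
time_s: 30.58
position: [0.6308, -0.1007, 0.0947]
ee_rot: [[0.885, -0.466, 0.004], [-0.466, -0.885, 0.0], [0.003, -0.002, -1.0]]
ft_force: [-2.0, 1.1, 6.1]
width: 0.167
finger_force: 58.8
```

Emit:
{"name": "send_rows", "arguments": {"commands": [[[0,0,0,0,0,0],[0,0,0,0,0,0],[0,0,0.06,0,0,0],[0,0,0.14,0,0,0.1],[0,0,0.16,0,0,0.22],[0,0,0.16,0,0,0.34]]], "hand": 0.3}}

```text
time_s: 31.32
position: [0.6305, -0.102, 0.1734]
ee_rot: [[0.999, 0.052, 0.003], [0.052, -0.999, -0.001], [0.003, 0.001, -1.0]]
ft_force: [-0.4, -0.3, -0.8]
width: 0.347
finger_force: 0.0
```

```bash
python3 - <<'E'
from h import *
go([.4097,-.2592,.165],-43)
im=imaging.camera('scene');u=proj('scene',[.55,-.15,.11]).astype(int);print(u)
cv2.imwrite('pics/e.png',cv2.resize(im[130:290,140:340],None,fx=3.7,fy=3.7,interpolation=cv2.INTER_CUBIC))
E
```

```text
t 31.325 p [ 0.6305 -0.102   0.1734] w 0.347 F [-0.4 -0.3 -0.8] ff 0.0
yaw -87.0 tilt [ 0.003 -0.001] shares [-0.4416 -0.3144 -0.0169] wz 0.489 j7 -1.46
[259 205]
```

View pics/e.png

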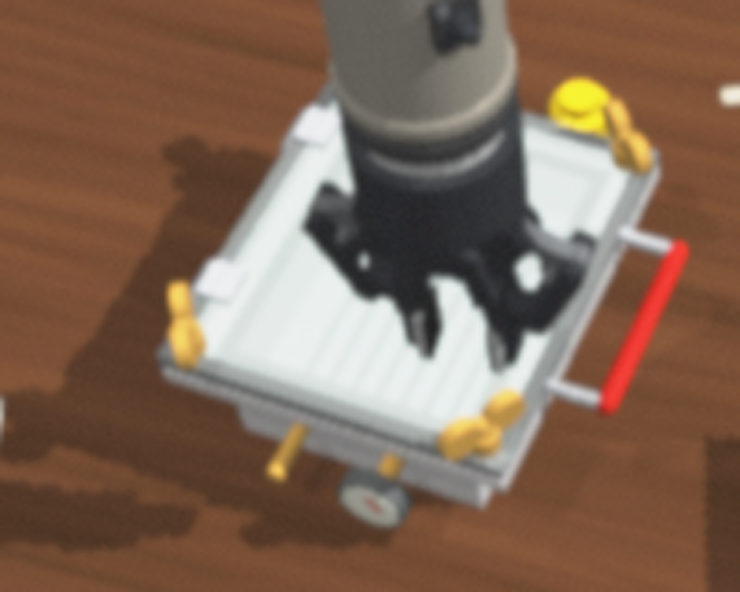

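Far_bar's wing at (482,425) has turned through 1.24 rad; the others are still loose. Next is near_hinge, the diagonal one.

Emit:
{"name": "send_rows", "arguments": {"commands": [[[-0.442,-0.314,-0.02,0,0,0.48],[-0.442,-0.314,-0.02,0,0,0.48],[-0.442,-0.314,-0.02,0,0,0.48],[-0.442,-0.314,-0.02,0,0,0.48],[-0.442,-0.314,-0.02,0,0,0.48],[-0.442,-0.314,-0.02,0,0,0.48],[-0.442,-0.314,-0.02,0,0,0.48],[-0.442,-0.314,-0.02,0,0,0.48]]], "hand": 0.1}}

```text
time_s: 32.38
position: [0.4099, -0.2572, 0.1618]
ee_rot: [[0.695, 0.719, 0.001], [0.719, -0.695, 0.001], [0.001, 0.0, -1.0]]
ft_force: [-0.0, -0.6, -0.2]
width: 0.449
finger_force: 0.0
```

```bash
python3 -c "
from h import *
go([.4097,-.2592,.093],-44)"
```

```text
t 32.375 p [ 0.4099 -0.2572  0.1618] w 0.449 F [-0.  -0.6 -0.2] ff 0.0
yaw -44.0 tilt [0.001 0.001] shares [-0.0003 -0.004  -0.1377] wz 0.0 j7 -0.31
```

Emit:
{"name": "send_rows", "arguments": {"commands": [[[0,-0.004,-0.07,0,0,0],[0,-0.004,-0.136,0,0,0],[0,-0.004,-0.136,0,0,0]]]}}

```text
time_s: 32.75
position: [0.4071, -0.2583, 0.0915]
ee_rot: [[0.695, 0.719, -0.005], [0.719, -0.695, 0.004], [-0.001, -0.006, -1.0]]
ft_force: [-1.4, -0.7, -0.0]
width: 0.452
finger_force: 0.0
```

Emit:
{"name": "send_rows", "arguments": {"commands": [[[0,0,0,0,0,0],[0,0,0,0,0,0],[0,0,0,0,0,0],[0,0,0,0,0,0]]], "hand": 1}}

```text
time_s: 33.25
position: [0.4091, -0.2597, 0.0952]
ee_rot: [[0.696, 0.718, 0.001], [0.718, -0.696, 0.0], [0.001, 0.001, -1.0]]
ft_force: [-2.1, 4.6, 5.9]
width: 0.161
finger_force: 58.8
```

Emit:
{"name": "send_rows", "arguments": {"commands": [[[0,0,0,0,0,-0.1],[0,0,0,0,0,-0.2],[0,0,0,0,0,-0.3],[0,0,0,0,0,-0.4],[0,0,0,0,0,-0.5],[0,0,0,0,0,-0.6],[0,0,0,0,0,-0.7],[0,0,0,0,0,-0.78]]]}}

```text
time_s: 34.25
position: [0.4089, -0.2587, 0.0952]
ee_rot: [[0.91, -0.414, 0.0], [-0.414, -0.91, 0.002], [-0.0, -0.002, -1.0]]
ft_force: [-3.1, 5.1, 6.7]
width: 0.169
finger_force: 58.9
```

Emit:
{"name": "send_rows", "arguments": {"commands": [[[0,0,0,0,0,-0.03],[0,0,0,0,0,-0.03]]]}}

```text
time_s: 34.5
position: [0.4089, -0.2587, 0.0952]
ee_rot: [[0.891, -0.454, 0.001], [-0.454, -0.891, 0.002], [-0.0, -0.002, -1.0]]
ft_force: [-3.8, 5.8, 7.3]
width: 0.164
finger_force: 59.0
```

Emit:
{"name": "send_rows", "arguments": {"commands": [[[0,0,0,0,0,0],[0,0,0,0,0,0],[0,0,0.06,0,0,0],[0,0,0.13,0,0,0.1],[0,0,0.13,0,0,0.22],[0,0,0.13,0,0,0.34]]], "hand": 0.2}}

```text
time_s: 35.25
position: [0.409, -0.2617, 0.1597]
ee_rot: [[0.998, 0.065, 0.002], [0.065, -0.998, -0.002], [0.002, 0.002, -1.0]]
ft_force: [-0.3, 0.3, -0.2]
width: 0.399
finger_force: 0.0
```

Emit:
{"name": "send_rows", "arguments": {"commands": [[[0.028,0.348,0,0,0,0.45],[0.028,0.348,0,0,0,0.45],[0.028,0.348,0,0,0,0.45],[0.028,0.348,0,0,0,0.45],[0.028,0.348,0,0,0,0.45],[0.028,0.348,0,0,0,0.45]]], "hand": 0.1}}

```text
time_s: 36.0
position: [0.4226, -0.0877, 0.1589]
ee_rot: [[0.723, 0.691, 0.001], [0.691, -0.723, -0.001], [-0.0, 0.001, -1.0]]
ft_force: [0.3, -0.0, -0.2]
width: 0.449
finger_force: 0.0
```

```bash
python3 -c "
from h import *
go([.423,-.0846,.093],-46)"
```

```text
t 36.0 p [ 0.4226 -0.0877  0.1589] w 0.449 F [ 0.3 -0.  -0.2] ff 0.0
yaw -46.3 tilt [ 0.001 -0.001] shares [ 0.0008  0.0062 -0.1317] wz 0.003 j7 -0.69
```

Emit:
{"name": "send_rows", "arguments": {"commands": [[[0.001,0.005,-0.07,0,0,0],[0.001,0.005,-0.13,0,0,0],[0.001,0.005,-0.13,0,0,0]]]}}

```text
time_s: 36.38
position: [0.4207, -0.0846, 0.092]
ee_rot: [[0.722, 0.692, -0.005], [0.692, -0.722, 0.001], [-0.003, -0.005, -1.0]]
ft_force: [-0.1, -0.7, -1.0]
width: 0.447
finger_force: 0.0
```

Emit:
{"name": "send_rows", "arguments": {"commands": [[[0,0,0,0,0,0],[0,0,0,0,0,0],[0,0,0,0,0,0],[0,0,0,0,0,0]]], "hand": 1}}

```text
time_s: 36.88
position: [0.4236, -0.0842, 0.0951]
ee_rot: [[0.72, 0.694, 0.002], [0.694, -0.72, -0.001], [0.001, 0.002, -1.0]]
ft_force: [-2.1, 0.5, 5.7]
width: 0.16
finger_force: 58.8
```

Emit:
{"name": "send_rows", "arguments": {"commands": [[[0,0,0,0,0,-0.1],[0,0,0,0,0,-0.2],[0,0,0,0,0,-0.3],[0,0,0,0,0,-0.4],[0,0,0,0,0,-0.5],[0,0,0,0,0,-0.6],[0,0,0,0,0,-0.7],[0,0,0,0,0,-0.78]]]}}

```text
time_s: 37.88
position: [0.4236, -0.0846, 0.0951]
ee_rot: [[0.895, -0.446, 0.002], [-0.446, -0.895, -0.001], [0.002, 0.0, -1.0]]
ft_force: [-2.9, -0.8, 5.4]
width: 0.164
finger_force: 58.8
```

Emit:
{"name": "send_rows", "arguments": {"commands": [[[0,0,0,0,0,0],[0,0,0,0,0,0],[0,0,0.06,0,0,0],[0,0,0.13,0,0,0.1],[0,0,0.13,0,0,0.22],[0,0,0.13,0,0,0.34]]], "hand": 0.2}}

```text
time_s: 38.62
position: [0.4235, -0.0841, 0.1594]
ee_rot: [[0.997, 0.081, 0.002], [0.081, -0.997, -0.0], [0.002, 0.0, -1.0]]
ft_force: [-0.3, 0.2, 0.1]
width: 0.399
finger_force: 0.0
```

Emit:
{"name": "send_rows", "arguments": {"commands": [[[0.385,-0.381,0,0,0,0.34],[0.385,-0.381,0,0,0,0.34],[0.385,-0.381,0,0,0,0.34],[0.385,-0.381,0,0,0,0.34],[0.385,-0.381,0,0,0,0.34],[0.385,-0.381,0,0,0,0.34],[0.385,-0.381,0,0,0,0.34]]], "hand": 0.1}}

```text
time_s: 39.5
position: [0.615, -0.2731, 0.1585]
ee_rot: [[0.82, 0.572, -0.001], [0.572, -0.82, 0.001], [0.0, -0.002, -1.0]]
ft_force: [0.6, -0.1, 0.3]
width: 0.448
finger_force: 0.0
```

```bash
python3 -c "
from h import *
go([.6163,-.275,.093],-54)"
```

```text
t 39.5 p [ 0.615  -0.2731  0.1585] w 0.448 F [ 0.6 -0.1  0.3] ff 0.0
yaw -55.1 tilt [-0.001  0.001] shares [ 0.0027 -0.0038 -0.131 ] wz 0.012 j7 -0.63
```

Emit:
{"name": "send_rows", "arguments": {"commands": [[[0.002,-0.004,-0.07,0,0,0],[0.002,-0.004,-0.13,0,0,0],[0.002,-0.004,-0.13,0,0,0]]]}}

```text
time_s: 39.88
position: [0.6136, -0.2742, 0.0913]
ee_rot: [[0.82, 0.572, -0.006], [0.573, -0.82, 0.003], [-0.003, -0.006, -1.0]]
ft_force: [0.5, 0.4, 0.5]
width: 0.448
finger_force: 0.0
```

Emit:
{"name": "send_rows", "arguments": {"commands": [[[0,0,0,0,0,0],[0,0,0,0,0,0],[0,0,0,0,0,0],[0,0,0,0,0,0]]], "hand": 1}}

```text
time_s: 40.38
position: [0.6168, -0.2754, 0.0961]
ee_rot: [[0.82, 0.572, 0.001], [0.572, -0.82, 0.001], [0.001, 0.0, -1.0]]
ft_force: [-4.2, 3.3, 6.4]
width: 0.158
finger_force: 58.8
```

Emit:
{"name": "send_rows", "arguments": {"commands": [[[0,0,0,0,0,-0.1],[0,0,0,0,0,-0.2],[0,0,0,0,0,-0.3],[0,0,0,0,0,-0.4],[0,0,0,0,0,-0.5],[0,0,0,0,0,-0.6],[0,0,0,0,0,-0.68],[0,0,0,0,0,-0.68]]]}}

```text
time_s: 41.38
position: [0.6168, -0.2749, 0.0961]
ee_rot: [[0.896, -0.444, 0.001], [-0.444, -0.896, 0.001], [0.0, -0.001, -1.0]]
ft_force: [-4.6, 3.3, 7.0]
width: 0.159
finger_force: 59.0
```

Emit:
{"name": "send_rows", "arguments": {"commands": [[[0,0,0,0,0,0],[0,0,0,0,0,0],[0,0,0.06,0,0,0],[0,0,0.14,0,0,0],[0,0.1,0.2,0,0,0],[0,0.2,0.25,0,0,0]]], "hand": 0.2}}

```text
time_s: 42.12
position: [0.6171, -0.1769, 0.2204]
ee_rot: [[0.895, -0.447, 0.003], [-0.447, -0.895, -0.001], [0.003, -0.0, -1.0]]
ft_force: [0.9, 0.5, 0.1]
width: 0.403
finger_force: 0.0
```

```bash
python3 - <<'E'
from h import *
go([.6305,-.100,.16],65)
a=imaging.camera('scene')[130:290,140:340];b=imaging.camera('top')[190:370,330:500]
o=np.zeros((540,800,3),np.uint8);o[:320,:400]=cv2.resize(a,(400,320));o[:423,400:]=cv2.resize(b,(400,423))
cv2.imwrite('pics/f.png',o)
E
```

```text
t 42.125 p [ 0.6171 -0.1769  0.2204] w 0.403 F [0.9 0.5 0.1] ff 0.0
yaw -116.5 tilt [ 0.003 -0.001] shares [ 0.0268  0.1537 -0.1208] wz 0.017 j7 -1.76
```

View pics/f.png

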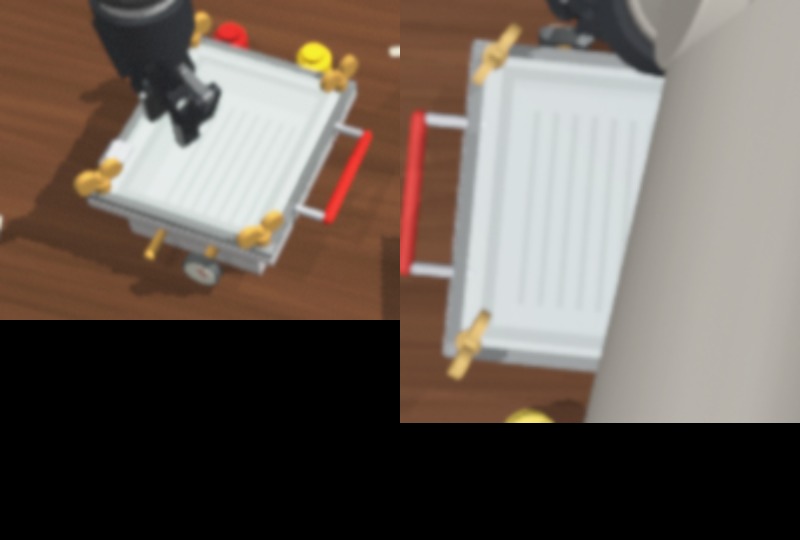

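All four wings are turned about half-way: scene (98,177), (260,230), (340,73) and (200,25). For round 2 I turn the wrist half a turn and regrip far_bar.

Emit:
{"name": "send_rows", "arguments": {"commands": [[[0.027,0.154,-0.12,0,0,0.93],[0.027,0.154,-0.12,0,0,0.93],[0.027,0.154,-0.12,0,0,0.93],[0.027,0.154,-0.12,0,0,0.93],[0.027,0.154,-0.12,0,0,0.93],[0.027,0.154,-0.12,0,0,0.93],[0.027,0.154,-0.12,0,0,0.93],[0.027,0.154,-0.12,0,0,0.93]]], "hand": 0.1}}

```text
time_s: 43.22
position: [0.6303, -0.1004, 0.1586]
ee_rot: [[0.536, 0.844, 0.001], [0.844, -0.536, -0.001], [0.0, 0.001, -1.0]]
ft_force: [0.6, 0.2, -0.1]
width: 0.448
finger_force: 0.0
```

Emit:
{"name": "send_rows", "arguments": {"commands": [[[0,0,0,0,0,0.93],[0,0,0,0,0,0.93],[0,0,0,0,0,0.93],[0,0,0,0,0,0.93],[0,0,0,0,0,0.93],[0,0,0,0,0,0.93],[0,0,0,0,0,0.93],[0,0,0,0,0,0.93]]]}}

```text
time_s: 44.22
position: [0.6304, -0.1005, 0.1586]
ee_rot: [[-0.78, 0.626, 0.001], [0.626, 0.78, -0.0], [-0.001, 0.0, -1.0]]
ft_force: [-0.9, 0.2, -1.0]
width: 0.45
finger_force: 0.0
```

Emit:
{"name": "send_rows", "arguments": {"commands": [[[0,0,0,0,0,0.12],[0,0,0,0,0,0.12],[0,0,0,0,0,0.12]]]}}

```text
time_s: 44.6
position: [0.6301, -0.1, 0.1587]
ee_rot: [[-0.88, 0.475, 0.0], [0.475, 0.88, -0.0], [-0.0, 0.0, -1.0]]
ft_force: [0.7, -0.5, -0.6]
width: 0.446
finger_force: 0.0
```

```bash
python3 -c "
from h import *
go([.6306,-.1004,.093],62.5)"
```

```text
t 44.6 p [ 0.6301 -0.1     0.1587] w 0.446 F [ 0.7 -0.5 -0.6] ff 0.0
yaw 61.6 tilt [ 0. -0.] shares [ 0.001  -0.0009 -0.1314] wz 0.01 j7 0.96
```

Emit:
{"name": "send_rows", "arguments": {"commands": [[[0.001,-0.001,-0.07,0,0,0],[0.001,-0.001,-0.13,0,0,0],[0.001,-0.001,-0.13,0,0,0]]]}}

```text
time_s: 44.98
position: [0.6281, -0.1004, 0.091]
ee_rot: [[-0.881, 0.474, -0.006], [0.474, 0.881, 0.0], [0.006, -0.003, -1.0]]
ft_force: [0.1, -0.4, 0.5]
width: 0.445
finger_force: 0.0
```

Emit:
{"name": "send_rows", "arguments": {"commands": [[[0,0,0,0,0,0],[0,0,0,0,0,0],[0,0,0,0,0,0],[0,0,0,0,0,0]]], "hand": 1}}

```text
time_s: 45.48
position: [0.6311, -0.1007, 0.0956]
ee_rot: [[-0.881, 0.473, 0.002], [0.473, 0.881, -0.001], [-0.003, -0.0, -1.0]]
ft_force: [-2.7, -1.8, 6.3]
width: 0.16
finger_force: 59.0
```

Emit:
{"name": "send_rows", "arguments": {"commands": [[[0,0,0,0,0,-0.1],[0,0,0,0,0,-0.2],[0,0,0,0,0,-0.3],[0,0,0,0,0,-0.4],[0,0,0,0,0,-0.5],[0,0,0,0,0,-0.6],[0,0,0,0,0,-0.69],[0,0,0,0,0,-0.74]]]}}

```text
time_s: 46.48
position: [0.6307, -0.101, 0.0955]
ee_rot: [[0.084, 0.996, 0.001], [0.996, -0.084, -0.003], [-0.003, 0.001, -1.0]]
ft_force: [-3.2, -1.9, 6.5]
width: 0.163
finger_force: 59.1
```

```bash
python3 -c "
from h import *
go([.6306,-.1004,.093],-4.4);print(arm.get_obs()['ft_torque'])"
```

```text
t 46.475 p [ 0.6307 -0.101   0.0955] w 0.163 F [-3.2 -1.9  6.5] ff 59.1
yaw -4.8 tilt [ 0.001 -0.003] shares [-0.0001  0.0012 -0.0051] wz 0.005 j7 -0.1
[-0.42516563  0.73905632  0.77335185]
```

Emit:
{"name": "send_rows", "arguments": {"commands": [[[0,0,0,0,0,0.01],[0,0,0,0,0,0.01],[0,0,0.06,0,0,0.01],[0,0,0.13,0,0,0.1],[0,0,0.13,0,0,0.22],[0,0,0.13,0,0,0.34]]], "hand": 0.4}}

```text
time_s: 47.22
position: [0.631, -0.0994, 0.1593]
ee_rot: [[-0.44, 0.898, 0.002], [0.898, 0.44, 0.001], [-0.0, 0.002, -1.0]]
ft_force: [0.3, -0.0, 1.0]
width: 0.3
finger_force: 0.0
```

Emit:
{"name": "send_rows", "arguments": {"commands": [[[-0.443,-0.317,0,0,0,0.41],[-0.443,-0.317,0,0,0,0.41],[-0.443,-0.317,0,0,0,0.41],[-0.443,-0.317,0,0,0,0.41],[-0.443,-0.317,0,0,0,0.41],[-0.443,-0.317,0,0,0,0.41],[-0.443,-0.317,0,0,0,0.41]]], "hand": 0.1}}

```text
time_s: 48.1
position: [0.4104, -0.2573, 0.159]
ee_rot: [[-0.889, 0.458, 0.002], [0.458, 0.889, 0.001], [-0.001, 0.002, -1.0]]
ft_force: [0.4, 1.1, -0.3]
width: 0.45
finger_force: 0.0
```

```bash
python3 -c "
from h import *
go([.409,-.2592,.093],63)"
```

```text
t 48.1 p [ 0.4104 -0.2573  0.159 ] w 0.45 F [ 0.4  1.1 -0.3] ff 0.0
yaw 62.7 tilt [0.002 0.001] shares [-0.0029 -0.0039 -0.132 ] wz 0.003 j7 1.46
```

Turn to −5°: −0.75.

Emit:
{"name": "send_rows", "arguments": {"commands": [[[-0.002,-0.003,-0.07,0,0,0],[-0.002,-0.003,-0.13,0,0,0],[-0.002,-0.003,-0.13,0,0,0]]]}}

```text
time_s: 48.48
position: [0.4077, -0.2572, 0.0919]
ee_rot: [[-0.89, 0.457, -0.003], [0.457, 0.89, 0.004], [0.005, 0.002, -1.0]]
ft_force: [-0.5, 0.2, 0.4]
width: 0.449
finger_force: 0.0
```

Emit:
{"name": "send_rows", "arguments": {"commands": [[[0,0,0,0,0,0],[0,0,0,0,0,0],[0,0,0,0,0,0],[0,0,0,0,0,0]]], "hand": 1}}

```text
time_s: 48.98
position: [0.41, -0.2593, 0.0952]
ee_rot: [[-0.888, 0.459, 0.004], [0.459, 0.888, -0.0], [-0.004, 0.002, -1.0]]
ft_force: [1.8, 4.6, 6.6]
width: 0.163
finger_force: 59.1
```

Emit:
{"name": "send_rows", "arguments": {"commands": [[[0,0,0,0,0,-0.1],[0,0,0,0,0,-0.2],[0,0,0,0,0,-0.3],[0,0,0,0,0,-0.4],[0,0,0,0,0,-0.5],[0,0,0,0,0,-0.6],[0,0,0,0,0,-0.69],[0,0,0,0,0,-0.75]]]}}

```text
time_s: 49.98
position: [0.4096, -0.2595, 0.0952]
ee_rot: [[0.085, 0.996, 0.003], [0.996, -0.085, -0.001], [-0.001, 0.003, -1.0]]
ft_force: [1.7, 3.2, 7.0]
width: 0.162
finger_force: 59.2
```

```bash
python3 -c "
from h import *
go([.409,-.2592,.093],-4.4);print(arm.get_obs()['ft_torque'])"
```

```text
t 49.975 p [ 0.4096 -0.2595  0.0952] w 0.162 F [1.7 3.2 7. ] ff 59.2
yaw -4.9 tilt [ 0.003 -0.001] shares [-0.0012  0.0005 -0.0044] wz 0.005 j7 0.33
[ 0.7739092  -0.32852056  0.75265132]
```

Next nb: (0.4236, −0.0844).

Emit:
{"name": "send_rows", "arguments": {"commands": [[[0,0,0,0,0,0.01],[0,0,0,0,0,0.01],[0,0,0.06,0,0,0.01],[0,0,0.13,0,0,0.1],[0,0,0.13,0,0,0.22],[0,0,0.13,0,0,0.34]]], "hand": 0.4}}

```text
time_s: 50.72
position: [0.4072, -0.2607, 0.1589]
ee_rot: [[-0.437, 0.899, -0.001], [0.899, 0.437, -0.001], [-0.0, -0.001, -1.0]]
ft_force: [-0.1, -0.6, 0.0]
width: 0.301
finger_force: 0.0
```

Emit:
{"name": "send_rows", "arguments": {"commands": [[[0.028,0.35,0,0,0,0.42],[0.028,0.35,0,0,0,0.42],[0.028,0.35,0,0,0,0.42],[0.028,0.35,0,0,0,0.42],[0.028,0.35,0,0,0,0.42],[0.028,0.35,0,0,0,0.42]]], "hand": 0.1}}

```text
time_s: 51.48
position: [0.4215, -0.0862, 0.1585]
ee_rot: [[-0.892, 0.451, -0.001], [0.451, 0.892, -0.0], [0.001, -0.001, -1.0]]
ft_force: [-0.1, -0.7, 0.8]
width: 0.451
finger_force: 0.0
```

```bash
python3 -c "
from h import *
go([.4236,-.0844,.093],63.5)"
```

```text
t 51.475 p [ 0.4215 -0.0862  0.1585] w 0.451 F [-0.1 -0.7  0.8] ff 0.0
yaw 63.2 tilt [-0.001 -0.   ] shares [ 0.0042  0.0037 -0.1311] wz 0.003 j7 1.15
```

Emit:
{"name": "send_rows", "arguments": {"commands": [[[0.004,0.004,-0.07,0,0,0],[0.004,0.004,-0.13,0,0,0],[0.004,0.004,-0.13,0,0,0]]]}}

```text
time_s: 51.85
position: [0.4215, -0.0836, 0.0919]
ee_rot: [[-0.893, 0.45, -0.006], [0.45, 0.893, 0.002], [0.006, -0.001, -1.0]]
ft_force: [0.1, 0.0, 0.4]
width: 0.446
finger_force: 0.0
```

Emit:
{"name": "send_rows", "arguments": {"commands": [[[0,0,0,0,0,0],[0,0,0,0,0,0],[0,0,0,0,0,0],[0,0,0,0,0,0]]], "hand": 1}}

```text
time_s: 52.35
position: [0.4241, -0.0848, 0.095]
ee_rot: [[-0.893, 0.449, 0.001], [0.449, 0.893, -0.003], [-0.002, -0.002, -1.0]]
ft_force: [-2.7, -4.9, 6.5]
width: 0.164
finger_force: 58.8
```

Emit:
{"name": "send_rows", "arguments": {"commands": [[[0,0,0,0,0,-0.1],[0,0,0,0,0,-0.2],[0,0,0,0,0,-0.3],[0,0,0,0,0,-0.4],[0,0,0,0,0,-0.5],[0,0,0,0,0,-0.6],[0,0,0,0,0,-0.69],[0,0,0,0,0,-0.755]]]}}

```text
time_s: 53.35
position: [0.4233, -0.0852, 0.0949]
ee_rot: [[0.084, 0.996, -0.001], [0.996, -0.084, -0.004], [-0.004, -0.001, -1.0]]
ft_force: [-5.3, -5.4, 7.1]
width: 0.164
finger_force: 59.1
```

```bash
python3 -c "
from h import *
go([.4236,-.0844,.093],-4.4);print(arm.get_obs()['ft_torque'])"
```

```text
t 53.35 p [ 0.4233 -0.0852  0.0949] w 0.164 F [-5.3 -5.4  7.1] ff 59.1
yaw -4.8 tilt [-0.001 -0.004] shares [ 0.0007  0.0017 -0.0039] wz 0.004 j7 -0.05
[-1.16018436  1.11796809  0.22030443]
```

Emit:
{"name": "send_rows", "arguments": {"commands": [[[0,0,0,0,0,0.0],[0,0,0,0,0,0.0],[0,0,0.06,0,0,0.01],[0,0,0.13,0,0,0.1],[0,0,0.13,0,0,0.22],[0,0,0.13,0,0,0.34]]], "hand": 0.4}}

```text
time_s: 54.1
position: [0.4249, -0.0822, 0.1595]
ee_rot: [[-0.444, 0.896, 0.002], [0.896, 0.444, 0.0], [-0.001, 0.002, -1.0]]
ft_force: [0.7, -0.1, -1.3]
width: 0.303
finger_force: 0.0
```

Emit:
{"name": "send_rows", "arguments": {"commands": [[[0.385,-0.38,0,0,0,0.42],[0.385,-0.38,0,0,0,0.42],[0.385,-0.38,0,0,0,0.42],[0.385,-0.38,0,0,0,0.42],[0.385,-0.38,0,0,0,0.42],[0.385,-0.38,0,0,0,0.42],[0.385,-0.38,0,0,0,0.42]]], "hand": 0.1}}

```text
time_s: 54.98
position: [0.6163, -0.271, 0.1587]
ee_rot: [[-0.898, 0.441, -0.0], [0.441, 0.898, 0.002], [0.001, 0.002, -1.0]]
ft_force: [-0.5, 0.4, -0.3]
width: 0.448
finger_force: 0.0
```

```bash
python3 -c "
from h import *
go([.6168,-.2751,.093],63.5)"
```

```text
t 54.975 p [ 0.6163 -0.271   0.1587] w 0.448 F [-0.5  0.4 -0.3] ff 0.0
yaw 63.8 tilt [-0.     0.002] shares [ 0.001  -0.0081 -0.1315] wz -0.004 j7 1.31
```

Emit:
{"name": "send_rows", "arguments": {"commands": [[[0.001,-0.008,-0.07,0,0,0],[0.001,-0.008,-0.13,0,0,0],[0.001,-0.008,-0.13,0,0,0]]]}}

```text
time_s: 55.35
position: [0.6142, -0.275, 0.0915]
ee_rot: [[-0.898, 0.441, -0.006], [0.441, 0.898, 0.002], [0.006, -0.0, -1.0]]
ft_force: [-0.3, 1.3, 0.3]
width: 0.449
finger_force: 0.0
```

Emit:
{"name": "send_rows", "arguments": {"commands": [[[0,0,0,0,0,0],[0,0,0,0,0,0],[0,0,0,0,0,0],[0,0,0,0,0,0]]], "hand": 1}}

```text
time_s: 55.85
position: [0.6182, -0.2757, 0.0962]
ee_rot: [[-0.897, 0.442, 0.003], [0.442, 0.897, 0.001], [-0.002, 0.002, -1.0]]
ft_force: [-0.6, 3.3, 6.5]
width: 0.16
finger_force: 58.9
```

Emit:
{"name": "send_rows", "arguments": {"commands": [[[0,0,0,0,0,-0.1],[0,0,0,0,0,-0.2],[0,0,0,0,0,-0.3],[0,0,0,0,0,-0.4],[0,0,0,0,0,-0.5],[0,0,0,0,0,-0.6],[0,0,0,0,0,-0.69],[0,0,0,0,0,-0.76]]]}}

```text
time_s: 56.85
position: [0.6169, -0.2778, 0.0962]
ee_rot: [[0.083, 0.997, 0.0], [0.997, -0.083, -0.003], [-0.003, 0.001, -1.0]]
ft_force: [-2.9, -6.2, 4.6]
width: 0.157
finger_force: 58.6
```

Emit:
{"name": "send_rows", "arguments": {"commands": [[[0,0,0,0,0,0],[0,0,0,0,0,0],[0,0,0.06,0,0,0],[0,0,0.14,0,0,0],[0,0,0.24,0,0,0],[-0.1,0.1,0.34,0,0,0],[-0.2,0.2,0.4,0,0,0]]], "hand": 0.4}}

```text
time_s: 57.72
position: [0.5412, -0.2009, 0.2784]
ee_rot: [[0.082, 0.997, 0.002], [0.997, -0.082, -0.0], [-0.0, 0.002, -1.0]]
ft_force: [0.8, 1.5, 0.3]
width: 0.301
finger_force: 0.0
```

Emit:
{"name": "send_rows", "arguments": {"commands": [[[-0.2,0.3,0,0,0,0],[-0.2,0.3,0,0,0,0],[-0.2,0.3,0,0,0,0],[-0.2,0.3,0,0,0,0]]]}}

```text
time_s: 58.22
position: [0.4392, -0.0465, 0.2776]
ee_rot: [[0.072, 0.997, 0.0], [0.997, -0.072, 0.0], [0.0, 0.0, -1.0]]
ft_force: [1.0, -0.7, 0.3]
width: 0.301
finger_force: 0.0
```

```bash
python3 - <<'E'
from h import *
st();blanks();blanks('scene')
a=imaging.camera('scene')[130:310,140:520];b=imaging.camera('top')[190:400,90:530]
o=np.zeros((600,800,3),np.uint8);o[:275,:580]=cv2.resize(a,(580,275));o[278:598,:670]=cv2.resize(b,(670,320))
cv2.imwrite('pics/g.png',o)
E
```

```text
t 58.225 p [ 0.4392 -0.0465  0.2776] w 0.301 F [ 1.  -0.7  0.3] ff 0.0
[0.5538 0.2269 0.069 ] 0.97
[0.5643 0.1835 0.0685] 0.95
[0.5442 0.274  0.0708] 0.83
[ 0.3429 -0.2456 -0.001 ] 0.81
[0.5489 0.2277 0.0683] 0.77
[0.5403 0.2734 0.0718] 0.68
[ 0.3476 -0.1411 -0.0006] 0.59
[ 0.3415 -0.245   0.0005] 0.43
```

View pics/g.png

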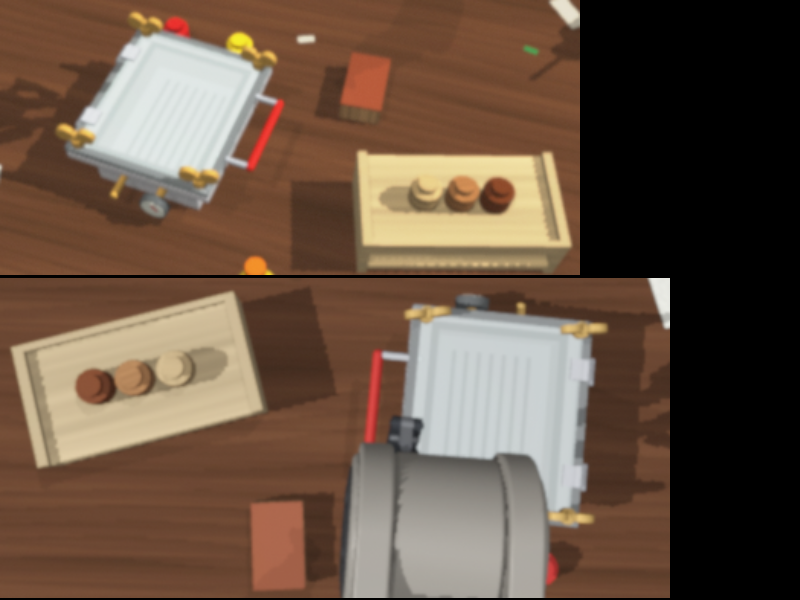

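All four wings now lie along the cover's y, the cover is shut, and the three blanks stand in a tight row on the middle line: top crop (95,385), (133,377), (174,368).

```bash
python3 -c "
from h import *
print(job.job_done())"
```

```text
the job is handed in; nothing more can be done
None
```

I handed the job in at about 58 s: the chamber held three blanks, and all three stand in a row on the shelf's middle line, about 46 mm apart centre to centre. The cover is shut and its four wing screws were tightened over two cross-order rounds; no verdict came back.

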